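Gauge the brass table marker and show it to the inspection camera

ROBOT

A 6-joint arm with a two-finger parallel gripper is mounted at the origin on the work surface. World frame = base frame: x ahead of the robot, y to its left, z up, the work surface at z = 0. Lengths are in m, angles in rad, forces in N, time in s.
With the tool pointing down it reaches from about 0.275 to 0.725 m from the base axis. Payload 5.6 kg.
Tool frame: the origin (TCP) lies midway between the tips of the shut fingers; the grasp point (between the pads) lies 19 mm behind it; z points along the fingers, x is the direction in which the jaws open and shut, and the axes are right-handed (so a half turn about z gives the same grasp; the last joint's range is limited). The gripper opens to 85 mm and grips with 20 to 120 N. Pads are 22 mm wide; open, the fingers measure 114 mm over their backs; the gripper's body (76 mm by 85 mm) begins 54 mm behind the grasp point. The pads swing forward as they close: fully open they stand 13 mm farther back than shut.
Start: joints at [1.545, 0.255, 0.108, 0, -1.424, -0.285], TCP at [0.168, 0.524, 0.197] pointing down, gripper open.
Joint ranges: [-2.95, 2.95], [-1.21, 1.97], [-1.09, 1.5], [-2.87, 1.71], [-2.94, -0.07], [-3.05, 3.05]. Speed limits (rad/s): [2.57, 2.57, 3.14, 3.14, 3.14, 3.14].

INTERFACE

Orientations are given as a rotation vector (axis times angle).
In Python, from rig import env gives the robot as it stands. The module is installed in compiled form; this text tells all that it offers.
- The arm moves only by the shell command python3 -m jog 'ROWS'. ROWS is JSON, one flat list of numbers, 7 for each row, row after row: the opening, from -1 (shut) to 1 (fully open), then the shift along the tool's x, y, z in m, then the turn, a rotation vector about the tool's x, y, z in rad. A call has 1 to 8 rows; each row is the pose to reach, as a shift and turn from the pose commanded when the call began, along the tool's axes at that moment; what a row does not reach only later rows make up. A row lasts 1/10 s, in which the tool goes at most 50 mm and 8.59 degrees, less where a joint would pass 70% of its speed; a pose out of reach is approached as far as the arm can. A call with a gripper value outside its range is refused whole. The fingers move at their own pace and stop on an object; the grip force is fixed at half the most. Time passes only in rows, so rows that repeat a pose let the fingers close. It gives the time, the measured TCP pose, the force and the opening at its end, in the units of the state.
- env.sense(): the state, without advancing time (a new reading comes with each control period).
- env.get_image(name): name is "scene" or "side" or "wrist"; returns the picture (384x512x3 uint8, blue, green, red); there is no depth.
- env.camera_info(name): a dict with "fovy" (degrees; the focal length in pixels is half the picture's height over the tangent of half this angle, whatever the lens; pixels are square), "cx", "cy" (the principal point, pixels), "view" (4x4, takes a point from world to camera coordinates). Camera axes: x right, y down, z forward; pixel columns grow to the right and rows downward; lengths in m; the calibration is good to about 2 mm. The wrist camera is an equidistant fisheye: a pixel r from the principal point sees the ray r / f radians off the axis. A picture is of the moment at which its call begins: read the wrist's pose just before it. camera_info takes no time and is no camera call; for the wrist camera it gives the pose at the moment of the call.
- env.close_job(): hands the job in, once; it reports no verdict.
The state is a dict: "clock": time; "joint_positions": joint angles; "dq": joint speeds; "effort": joint torques, N m; "eef_pos": TCP position; "tool_rot": TCP orientation; "contact_force": force on the tool from outside, world axes, zero at the start; "moment": the same for the moment, N m; "opening": finger opening in m.
Only numpy, scipy, OpenCV 4.12 (cv2) and the standard library are available. Lean on these libraries where they do the work, as an engineer would, in place of code of your own. Each camera call takes 0.05 s, during which the arm holds its last target.

TASK

Take the gauge pin out of its wooden block and push it fully home in the bore of the brass table marker while the marker still stands in the chip gutter. Then pick up the marker by its body, with the pin still in it, and show its underside to the inspection camera: the middle of the marker 110 mm straight out from the lens, its underside square to the lens, its long side level. Finish while holding it still there (do not put it down); do not touch the camera, and leave the dice cup, ball, chips and gate as they are.

Things in the scene. Friction and masses are not known exactly. Their poses are not given: they have to be found in the camera images.
- marker: Loose tarnished brass bar 90 mm long (x), 28 wide (y), 47 high (z), about 0.35 kg, standing in the gutter roughly along it. Origin: centre of underside; z up. Its top has a round blind bore, 10 mm wide, 34 deep, bevelled mouth, 31 mm from the middle towards +x; near the other end (33 mm to -x) a button 16 mm wide, 4 high. Grip across the 28 mm, near mid-length.
- marker_mid (a point): The middle of the marker bar: on its z axis, 23.5 mm above the underside.
- marker_bore (a point): Centre of the bore's mouth, in the top face of the marker (47 mm above its underside).
- pin: Loose steel gauge pin, 58 mm long, 40 g: shank 8 mm thick, 30 long, bevelled foot; then a round head 14 thick, 28 long. Origin: centre of the foot; z towards the head. Starts upright in the wooden block, foot 5 mm and head 35 to 63 mm above the counter; draws straight up. Fully home, the head's underside rests on the marker's top and the head stands 28 mm out.
- pin_tip (a point): Centre of the foot of the gauge pin (same point as the pin's origin).
- pin_block: Fixed dark wooden block 50 x 50 mm, 25 mm high, with a 9 mm hole 20 mm deep in the middle of its top, where the pin stands at the start. Origin: centre of the underside.
- gutter: Fixed shallow wooden chip gutter, 260 mm long (its y), 90 wide (its x) over the rails. Origin: centre of underside. Floor 4 mm above the counter, 70 mm wide between two rails 10 mm thick that rise to 12 mm above the counter. The marker stands on its -y half, the chips lie on its +y half.
- gate_end (a point): Free end of the small brass gate, 22 mm high, 73 mm long, which swings level above the gutter on a 46 mm high post in the +x rail, 50 mm towards +y from the gutter's middle; its leaf is 20 to 42 mm above the counter. It stands across the gutter or swung towards +y. Leave it alone.
- camera: Fixed grey inspection camera on a round foot 80 mm wide; origin under it on the counter. Its head (56 wide, 50 thick, 60 long) is tipped so that the round lens (34 mm barrel) at the upper end looks up and towards the camera's -x, 30 degrees from straight up. Lens glass centre: 20 mm to -x of the origin, 100 mm above the counter. Do not touch.
- camera_focus (a point): Point in the air for the marker's middle: 110 mm out from the lens glass along the line of sight (75 mm to the camera's -x from its origin, 195 mm above the counter). z axis: line of sight, outward from the lens; the marker's z must point along it (underside to the lens). y axis: level, crosswise; the marker's long x must lie along it, either way round.
- dice_cup: Loose pewter dice cup, 76 mm wide, 95 mm high, standing; origin: centre of the underside. Bystander.
- ball: Loose ivory-coloured roulette ball with a crack, 20 mm wide, lying in a small fixed brass ring on the counter; origin: its centre. Bystander.
- chip0: Loose faded green clay chip 39 mm wide, 4 mm thick, lying in the gutter near the gate; origin: centre of the underside. Bystander.
- chip1: Second such chip, nearer the gutter's end. Bystander.
Not all that is in view belongs to the job. What is meant by the marker is not blue, and is the smaller of those in its own colour. Leave any green look-alike of the camera alone.

How it is judged:
On the way:
1. the gauge pin is fully home in the bore while the marker stands in the gutter (z of pin_tip in the frame of marker between 0.008 and 0.021 m and x of pin_tip in the frame of marker between 0.026 and 0.036 m and y of pin_tip in the frame of marker between -0.005 and 0.005 m and angle between the z axis of pin and the z axis of marker, either way round below 0.15 rad and height (world z) of marker_mid below 0.034 m and angle between marker's own z axis and vertical below 0.12 rad and contact force between marker and gutter above 0.5 N), for 0.2 s.
At the end, for the whole second after the job is handed in: The fingers hold the marker still in the air: its middle within 15 mm of the point 110 mm out from the lens, its z axis within 10 degrees of the line of sight, its long axis within 10 degrees of level and crosswise, the pin still home in the bore (head within 4 mm of the top) (distance between marker_mid and camera_focus below 0.015 m and height (world z) of marker_mid above 0.17 m and angle between the z axis of marker and the z axis of camera_focus, either way round below 0.175 rad and angle between the x axis of marker and the y axis of camera_focus, either way round below 0.175 rad and angle between marker's own z axis and vertical below 0.9 rad and contact force between the fingers and marker above 2 N and contact force between marker and camera below 0.1 N and linear speed of marker below 0.03 m/s and z of pin_tip in the frame of marker between 0.008 and 0.021 m and x of pin_tip in the frame of marker between 0.026 and 0.036 m and y of pin_tip in the frame of marker between -0.005 and 0.005 m and angle between the z axis of pin and the z axis of marker, either way round below 0.15 rad); the arm keeps its last pose, push and grip.
It fails at once if the dice cup, ball, a chip or the gate is moved more than 20 mm (distance of any of dice_cup, ball, chip0, chip1, gate_end from where it was at the start of the episode above 0.02 m).
It fails at once if the camera is touched (contact force between anything else and camera above 1 N).
It also fails if it takes over 64 s, if anything falls off the work surface, if the arm or the gripper's body presses on something with over 40 N, if the wrist force passes 120 N, or if a joint passes its speed limit or range.

## Working session

There is one attempt and no reset: what is moved stays moved. The work goes in short steps, Python scripts to look and compute and a shell command to move; the robot and the scene stay as the last step left them, time stands still between calls to the robot, and variables do not carry over. Pictures are saved under pics/ and viewed, and the job is handed in when it is done.

```bash
mkdir -p pics
python3 - <<'E'
from rig import env
import cv2
print(env.sense())
for n in ["scene","side","wrist"]:
    i=env.camera_info(n); print(n,i)
    cv2.imwrite(f"pics/{n}0.png",env.get_image(n))
E
```

```text
{'clock': 0.0, 'joint_positions': array([ 1.54460145e+00,  2.55746802e-01,  1.06977594e-01, -4.69432058e-04,
       -1.42392288e+00, -2.84594182e-01]), 'dq': array([-3.32133908e-05,  9.86736359e-04, -5.41072818e-06, -8.03677823e-06,
        5.62281776e-04,  4.40985722e-04]), 'effort': array([-1.51581393e-03, -3.86634171e+01,  2.37943554e+01,  5.36532372e+00,
       -6.04494388e-03,  1.36123066e-05]), 'eef_pos': array([0.16797459, 0.52311021, 0.19568613]), 'tool_rot': array([ 1.84987585e+00, -2.53731820e+00,  1.91350112e-03]), 'contact_force': array([ 0.04545466,  0.16840664, -0.8189742 ]), 'moment': array([-0.0307489 ,  0.00640704,  0.03440632]), 'opening': 0.08547569078400549}
scene {'fovy': 43.668915661482714, 'cx': 266.3858926979213, 'cy': 189.90704509426126, 'view': array([[-0.44553632,  0.89525219, -0.00457214,  0.25821357],
       [ 0.7645042 ,  0.37780008, -0.522303  , -0.34590672],
       [-0.46586555, -0.23620038, -0.85274772,  1.48768735],
       [ 0.        ,  0.        ,  0.        ,  1.        ]])}
side {'fovy': 55.21453990973838, 'cx': 255.0943362447204, 'cy': 196.58014662636404, 'view': array([[-0.82668045, -0.56233438, -0.01947996,  0.46302257],
       [-0.38921605,  0.59649708, -0.70192741,  0.31253924],
       [ 0.40633765, -0.57268776, -0.71198205,  0.72630948],
       [ 0.        ,  0.        ,  0.        ,  1.        ]])}
wrist {'fovy': 65.70646984690485, 'cx': 261.18747883695903, 'cy': 192.38697353086934, 'view': array([[-0.30612823, -0.95198877,  0.00170007,  0.55011587],
       [-0.91853232,  0.29583808,  0.262256  , -0.03344314],
       [-0.25016771,  0.07872239, -0.96499684,  0.37760036],
       [ 0.        ,  0.        ,  0.        ,  1.        ]])}
```

View pics/scene0.png

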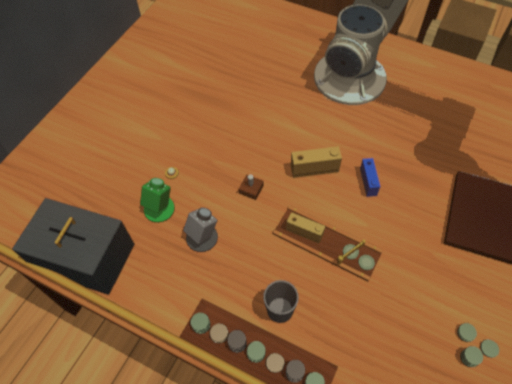

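View pics/side0.png

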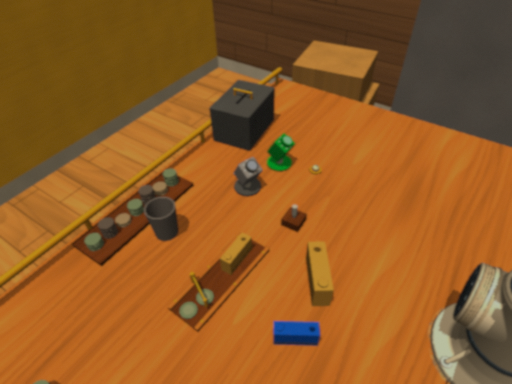

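View pics/wrist0.png

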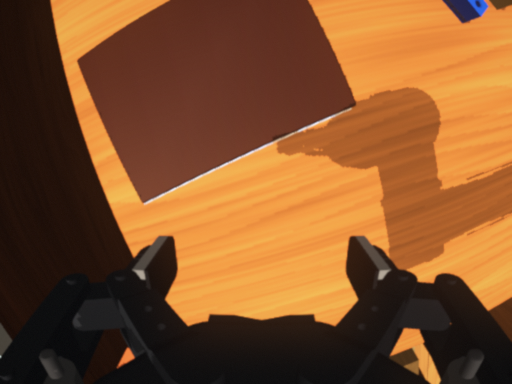

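Candidates, by scene-image pixel:
- **Marker:** the brass bar in the gutter at (305,225), the larger brass bar at (316,161), or the blue bar at (370,176). I choose the gutter one because it is the smaller brass bar and not blue.
- **Camera:** grey at (201,230) or green at (156,200). I choose grey.

Next I'll check this in close crops.

```bash
cat > h.py <<'E'
import numpy as np, cv2
from rig import env
from scipy.spatial.transform import Rotation as R
def info(n):
    i=env.camera_info(n); f=192/np.tan(np.radians(i['fovy'])/2); return i['cx'],i['cy'],f,np.array(i['view'])
def ray(n,u,v,I=None):
    cx,cy,f,V=I or info(n)
    a=np.array([(u-cx)/f,(v-cy)/f])
    if n=='wrist':
        r=np.linalg.norm(a); d=np.array([*(np.sin(r)*a/max(r,1e-9)),np.cos(r)])
    else: d=np.array([*a,1.])
    return -V[:3,:3].T@V[:3,3], V[:3,:3].T@(d/np.linalg.norm(d))
def onz(n,u,v,z,I=None):
    c,d=ray(n,u,v,I); return c+d*(z-c[2])/d[2]
def proj(n,p,I=None):
    cx,cy,f,V=I or info(n)
    q=V[:3,:3]@np.asarray(p,float)+V[:3,3]
    if n=='wrist':
        t=np.arctan2(np.hypot(q[0],q[1]),q[2]); s=np.hypot(q[0],q[1]); return np.array([cx+f*t*q[0]/s,cy+f*t*q[1]/s])
    return np.array([cx+f*q[0]/q[2],cy+f*q[1]/q[2]])
def tri(L):
    A=np.zeros((3,3));b=np.zeros(3)
    for n,u,v,*I in L:
        c,d=ray(n,u,v,*I);P=np.eye(3)-np.outer(d,d);A+=P;b+=P@c
    return np.linalg.solve(A,b)
def crop(im,x,y,w,h,s,name):
    cv2.imwrite(name,cv2.resize(im[y:y+h,x:x+w],None,fx=s,fy=s,interpolation=cv2.INTER_CUBIC))
E
python3 - <<'E'
import cv2
from h import crop
a=cv2.imread('pics/scene0.png');b=cv2.imread('pics/side0.png')
crop(a,265,200,125,85,6,'pics/s1.png')
crop(a,130,155,140,100,5,'pics/s2.png')
crop(b,160,215,190,135,4,'pics/d1.png')
crop(b,220,125,110,110,5,'pics/d2.png')
E
```

```text
(no output)
```

View pics/s1.png

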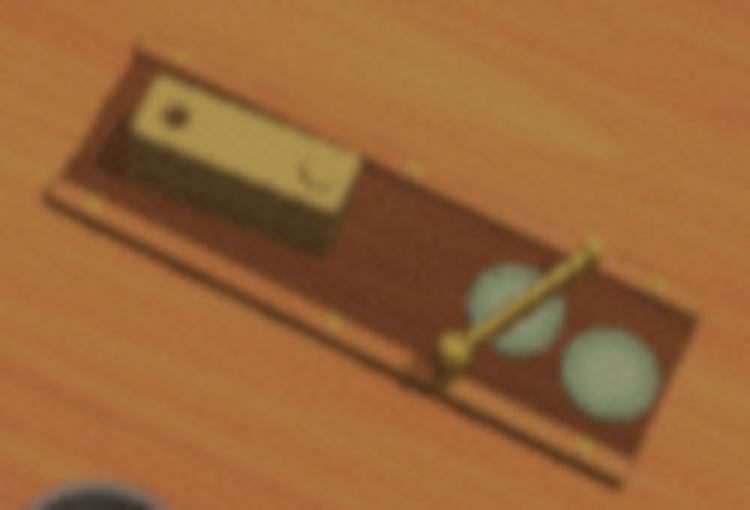

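View pics/s2.png

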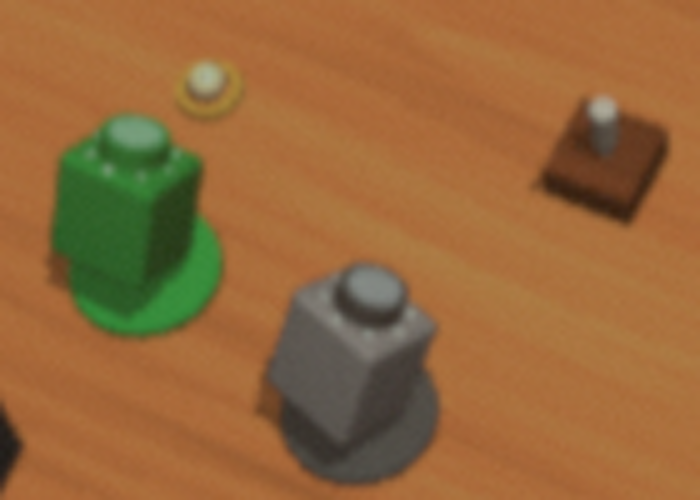

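View pics/d1.png

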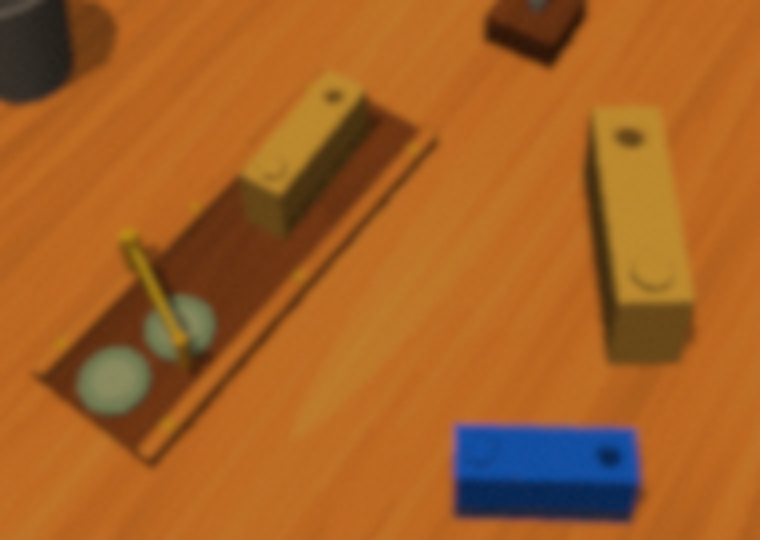

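View pics/d2.png

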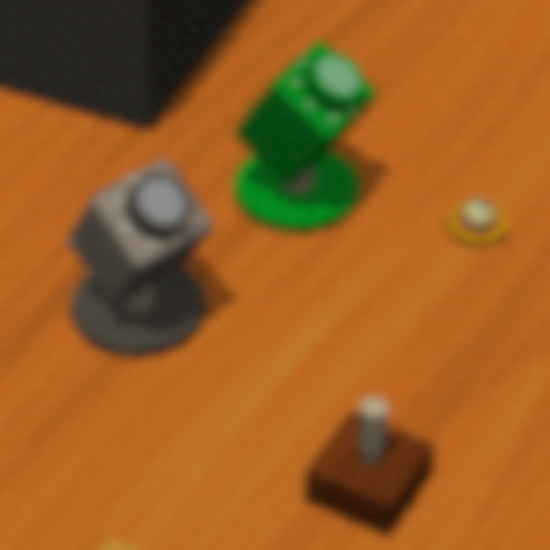

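Run:
```python
from h import *
np.set_printoptions(precision=4,suppress=True)
def S1(p): return (p[0]+.5)/6+265-.5,(p[1]+.5)/6+200-.5
def S2(p): return p[0]/5+130-.4,p[1]/5+155-.4
def D1(p): return p[0]/4+160-.4,p[1]/4+215-.4
def D2(p): return p[0]/5+220-.4,p[1]/5+125-.4
print('corners', [onz('scene',*S1(p),.051)[:2] for p in [(155,75),(362,157),(337,213),(133,133)]])
print('side corners', [onz('side',*D1(p),.051)[:2] for p in [(330,72),(367,97),(283,192),(243,172)]])
print('bore',onz('scene',*S1((176,116)),.051),onz('side',*D1((334,97)),.051),tri([('scene',*S1((176,116))),('side',*D1((334,97)))]))
print('pin',onz('scene',*S2((602,104)),.063),onz('side',*D2((375,405)),.063),tri([('scene',*S2((602,104))),('side',*D2((375,405)))]))
print('lens',onz('scene',*S2((373,290)),.1),onz('side',*D2((160,203)),.1),tri([('scene',*S2((373,290))),('side',*D2((160,203)))]))
print('gut',[onz('scene',*S1(p),.012)[:2] for p in [(138,45),(697,315),(622,487),(45,197)]])
print('gutside',[onz('side',*D1(p),.012)[:2] for p in [(437,140),(152,462),(40,377)]])
# foot fit: ellipse edges
sc=[(282,420),(438,410),(350,480)]; sd=[(72,305),(205,305),(135,352)]
print('foot',[onz('scene',*S2(p),.006)[:2] for p in sc],[onz('side',*D2(p),.006)[:2] for p in sd])
c=[onz('side',*D2(p),.025)[:2] for p in [(307,472),(432,437),(388,510)]];print('blk',c)
print('ball',onz('side',*D2((478,213)),.01),onz('scene',*S2((207,80)),.01))
print('cup',onz('scene',282,288,.095))
```

```text
corners [array([0.5366, 0.0452]), array([0.5338, 0.1362]), array([0.5614, 0.137 ]), array([0.565 , 0.0485])]
side corners [array([0.5631, 0.0499]), array([0.5335, 0.0533]), array([0.5347, 0.1351]), array([0.562 , 0.1368])]
bore [0.5501 0.0609 0.051 ] [0.5499 0.0641 0.051 ] [0.5503 0.0619 0.0498]
pin [ 0.4916 -0.0903  0.063 ] [ 0.4966 -0.0874  0.063 ] [ 0.4948 -0.0872  0.0662]
lens [ 0.6531 -0.1264  0.1   ] [ 0.6524 -0.1225  0.1   ] [ 0.6533 -0.1256  0.0985]
gut [array([0.5064, 0.0247]), array([0.5197, 0.2819]), array([0.6026, 0.28  ]), array([0.5894, 0.0209])]
gutside [array([0.4969, 0.0325]), array([0.5092, 0.2862]), array([0.591 , 0.2836])]
foot [array([ 0.6974, -0.1656]), array([ 0.658 , -0.0984]), array([ 0.7105, -0.1184])] [array([ 0.7083, -0.1085]), array([ 0.6432, -0.1509]), array([ 0.6551, -0.097 ])]
blk [array([ 0.5182, -0.0589]), array([ 0.4759, -0.1158]), array([ 0.4705, -0.0596])]
ball [ 0.5465 -0.3053  0.01  ] [ 0.5426 -0.3071  0.01  ]
cup [0.7371 0.1166 0.095 ]
```

```bash
cat >> h.py <<'E'
np.set_printoptions(precision=4,suppress=True)
def go(p,Rt):
    s=env.sense(); Rc=R.from_rotvec(s['tool_rot'])
    d=Rc.inv().apply(np.array(p)-s['eef_pos']); w=(Rc.inv()*Rt).as_rotvec()
    print('t',s['clock'],'tcp',s['eef_pos'],'shift',d,'turn',w,'rows',np.linalg.norm(d)/.05,np.degrees(np.linalg.norm(w))/8.59)
def down(yaw): # tool x angle in world, z down
    return R.from_matrix(np.array([[np.cos(yaw),np.sin(yaw),0],[np.sin(yaw),-np.cos(yaw),0],[0,0,-1]]))
E
python3 - <<'E'
from h import *
cx,cy,f,V=info('wrist'); c=-V[:3,:3].T@V[:3,3]; s=env.sense(); Rc=R.from_rotvec(s['tool_rot'])
print(c, Rc.inv().apply(c-s['eef_pos']))
go([0.50,-0.08,0.25],down(np.pi))
E
```

```text
[0.2322 0.5039 0.3723] [-0.0009 -0.067  -0.1764]
t 0.15 tcp [0.168  0.5233 0.1959] shift [ 0.4729 -0.5006 -0.0534] turn [-0.001  -0.0012  1.2599] rows 13.813963679200578 8.403886789840639
```

```bash
python3 -m jog '[1,0.473,-0.5,-0.054,0,0,1.26, 1,0.473,-0.5,-0.054,0,0,1.26, 1,0.473,-0.5,-0.054,0,0,1.26, 1,0.473,-0.5,-0.054,0,0,1.26, 1,0.473,-0.5,-0.054,0,0,1.26, 1,0.473,-0.5,-0.054,0,0,1.26, 1,0.473,-0.5,-0.054,0,0,1.26, 1,0.473,-0.5,-0.054,0,0,1.26]'; python3 -c "
from h import *
go([0.50,-0.08,0.25],down(np.pi))"
```

```text
clock: 0.95
eef_pos: [0.3604, 0.1722, 0.2281]
tool_rot: [-0.086, 3.14, 0.001]
contact_force: [1.9, 1.0, 1.0]
opening: 0.0856
t 0.95 tcp [0.3604 0.1722 0.2281] shift [-0.1256 -0.2594 -0.0219] turn [0.0005 0.0003 0.0545] rows 5.781548119804394 0.36369873517020396
```

```bash
python3 -m jog '[1,-0.126,-0.259,-0.022,0,0,0.05, 1,-0.126,-0.259,-0.022,0,0,0.05, 1,-0.126,-0.259,-0.022,0,0,0.05, 1,-0.126,-0.259,-0.022,0,0,0.05, 1,-0.126,-0.259,-0.022,0,0,0.05, 1,-0.126,-0.259,-0.022,0,0,0.05, 1,-0.126,-0.259,-0.022,0,0,0.05, 1,-0.126,-0.259,-0.022,0,0,0.05]'
python3 - <<'E'
from h import *
import pickle
go([0.50,-0.08,0.25],down(np.pi))
I=info('wrist');im=env.get_image('wrist');pickle.dump(I,open('w1.pkl','wb'))
cv2.imwrite('pics/w1.png',im)
E
```

```text
clock: 1.75
eef_pos: [0.5013, -0.0775, 0.2491]
tool_rot: [0.012, -3.14, -0.0]
contact_force: [0.7, 0.3, -0.2]
opening: 0.0851
t 1.75 tcp [ 0.5013 -0.0775  0.2491] shift [ 0.0014 -0.0025 -0.0009] turn [ 0.0001 -0.0016  0.0078] rows 0.05913454618181144 0.05291697786203004
```

View pics/w1.png

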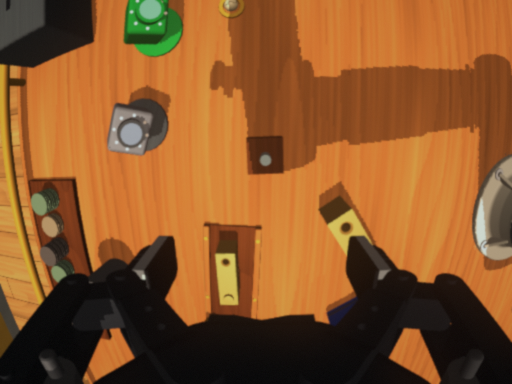

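Run:
```python
from h import *
a=cv2.imread('pics/w1.png')
crop(a,235,125,60,60,8,'pics/w1a.png')
crop(a,95,85,90,80,7,'pics/w1b.png')
crop(a,195,215,80,105,6,'pics/w1c.png')
```

```text
(no output)
```

View pics/w1a.png

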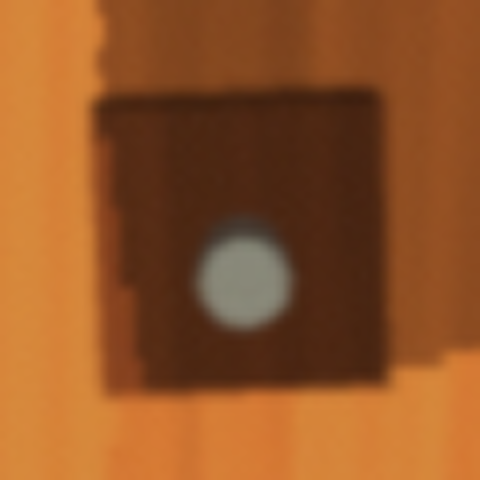

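View pics/w1b.png

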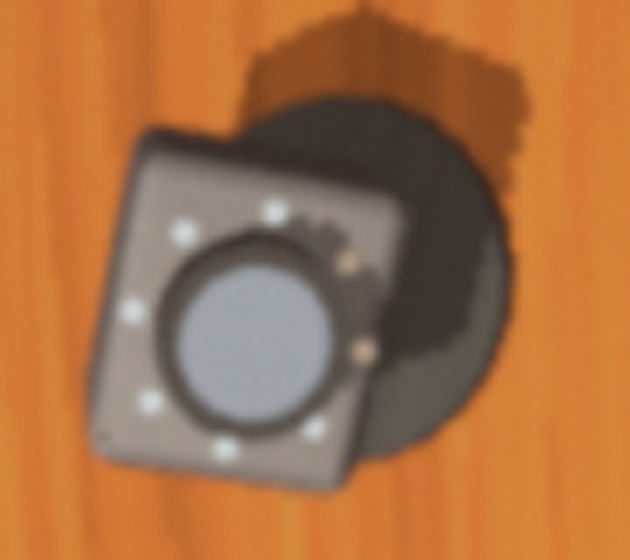

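View pics/w1c.png

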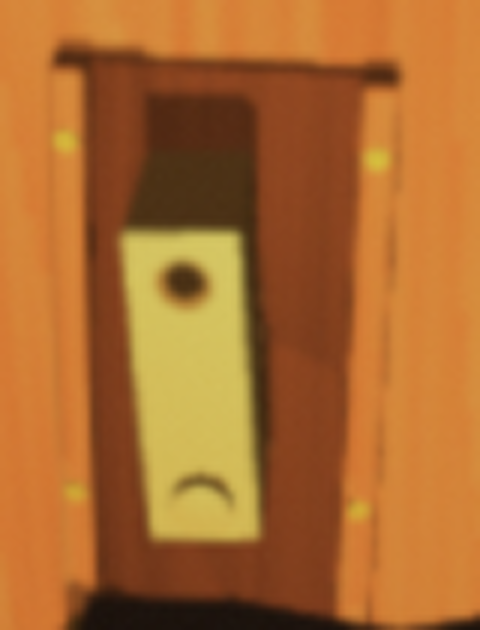

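Run:
```python
from h import *
import pickle
I=pickle.load(open('w1.pkl','rb'))
A=lambda p:(p[0]/8+235-.45,p[1]/8+125-.45)
B=lambda p:(p[0]/7+95-.45,p[1]/7+85-.45)
C=lambda p:(p[0]/6+195-.4,p[1]/6+215-.4)
w=lambda q,z:onz('wrist',*q,z,I)
print('pin',w(A((244,283)),.063))
print('pin tri',tri([('wrist',*A((244,283)),I),('scene',130-.4+602/5,155-.4+104/5),('side',220-.4+75,125-.4+81)]))
print('blk',np.mean([w(A(p),.025)[:2] for p in [(95,100),(380,92),(388,383),(107,392)]],0))
k=[w(C(p),.051)[:2] for p in [(121,231),(243,231),(261,541),(151,541)]];print('mk',k,'ctr',np.mean(k,0))
a,b=(k[0]+k[1])/2,(k[2]+k[3])/2; print('len',np.linalg.norm(a-b),'yaw',np.arctan2(*(a-b)[::-1]))
print('bore',w(C((185,282)),.051))
print('lens',w(B((255,343)),.1),tri([('wrist',*B((255,343)),I),('scene',130-.4+373/5,155-.4+290/5),('side',220-.4+32,125-.4+203/5)]))
from scipy.optimize import least_squares
P=np.array([w(B(p),.005)[:2] for p in [(512,275),(360,95),(370,462),(440,125),(465,410)]])
r=least_squares(lambda x:np.hypot(*(P-x[:2]).T)-x[2],[.67,-.13,.04]);print('foot',r.x)
for p,q,z in [((147,140),(92,450),.1025),((405,200),(345,490),.078)]:
    u=w(B(p),z)-w(B(q),z); print('edge',np.linalg.norm(u),np.degrees(np.arctan2(u[1],u[0])))
```

```text
pin [ 0.4973 -0.086   0.063 ]
pin tri [ 0.4958 -0.0869  0.0667]
blk [ 0.497 -0.087]
mk [array([0.5667, 0.0482]), array([0.5378, 0.0475]), array([0.5359, 0.1384]), array([0.5645, 0.1396])] ctr [0.5512 0.0934]
len 0.0911683878047085 yaw -1.5487520360019789
bore [0.552  0.0615 0.051 ]
lens [ 0.6537 -0.1244  0.1   ] [ 0.6535 -0.1249  0.0994]
foot [ 0.6771 -0.1313  0.0396]
edge 0.05369879939073067 -104.89253077640505
edge 0.052465244292419964 -105.26158048904651
```

```bash
python3 -c "
from h import *
go([0.497,-0.0865,0.12],down(np.pi+.022))"
```

```text
t 1.8 tcp [ 0.5012 -0.0767  0.2494] shift [ 0.0041 -0.0098  0.1294] turn [ 0.0003 -0.0009 -0.0125] rows 2.597263452513748 0.08394537676374438
```

```bash
python3 -m jog '[0.3,0.0041,-0.0098,0.129,0,0,-0.0125, 0.3,0.0041,-0.0098,0.129,0,0,-0.0125, 0.3,0.0041,-0.0098,0.129,0,0,-0.0125, 0.3,0.0041,-0.0098,0.129,0,0,-0.0125, 0.3,0.0041,-0.0098,0.129,0,0,-0.0125, 0.3,0.0041,-0.0098,0.129,0,0,-0.0125]'
python3 - <<'E'
from h import *
import pickle
go([0.497,-0.0865,0.038],down(np.pi+.022))
I=info('wrist');im=env.get_image('wrist');pickle.dump(I,open('w2.pkl','wb'))
cv2.imwrite('pics/w2.png',im); crop(im,150,110,230,190,3,'pics/w2a.png')
E
```

```text
clock: 2.4
eef_pos: [0.4992, -0.0861, 0.1235]
tool_rot: [-0.037, 3.137, -0.0]
contact_force: [0.9, 0.4, -0.4]
opening: 0.0557
t 2.4 tcp [ 0.4992 -0.0861  0.1235] shift [ 0.0027 -0.0003  0.0855] turn [-0.0003  0.0047  0.0019] rows 1.7109056338437816 0.033603840347438775
```

View pics/w2a.png

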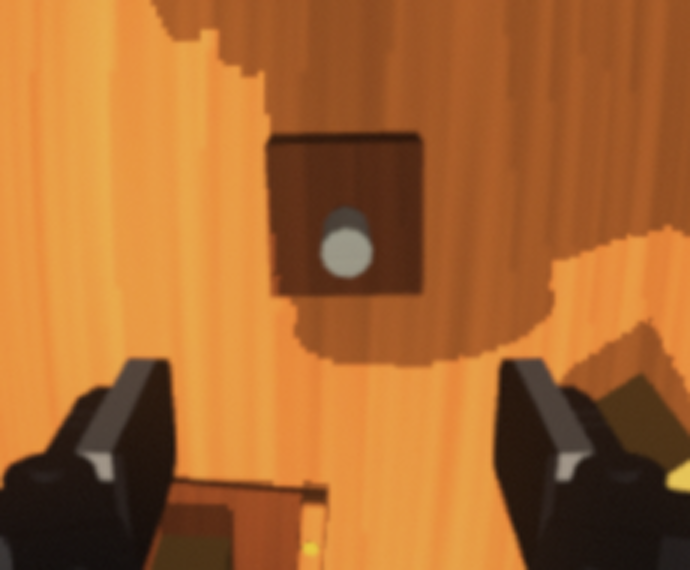

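Run:
```python
from h import *
import pickle
I=pickle.load(open('w2.pkl','rb'))
f=lambda p:(p[0]/3+150-.33,p[1]/3+110-.33)
print(onz('wrist',*f((347,252)),.063,I))
print(np.mean([onz('wrist',*f(p),.025,I) for p in [(267,140),(421,137),(422,293),(274,295)]],0))
s=env.sense();print(s['eef_pos'],s['tool_rot'])
go([0.4978,-0.0865,0.038],down(np.pi+.022))
```

```text
[ 0.4971 -0.0864  0.063 ]
[ 0.497  -0.0871  0.025 ]
[ 0.4992 -0.0862  0.1234] [-0.0369  3.1368 -0.    ]
t 2.45 tcp [ 0.4992 -0.0862  0.1234] shift [ 0.0018 -0.0003  0.0854] turn [-0.0001  0.0046  0.0015] rows 1.7077206857415528 0.032475874449107656
```

```bash
python3 -m jog '[0.3,0.002,0,0.082,0,0,0, 0.3,0.002,0,0.082,0,0,0, 0.3,0.002,0,0.082,0,0,0, 0.3,0.002,0,0.082,0,0,0, 0.3,0.002,0,0.082,0,0,0]'
python3 - <<'E'
from h import *
go([0.4971,-0.0866,0.038],down(np.pi+.022))
print(env.sense()['dq'])
E
```

```text
clock: 2.95
eef_pos: [0.4979, -0.0867, 0.0416]
tool_rot: [-0.036, 3.136, -0.0]
contact_force: [0.3, -0.4, -0.6]
opening: 0.0554
t 2.95 tcp [ 0.4979 -0.0867  0.0416] shift [0.0008 0.0001 0.0036] turn [-0.0003  0.005   0.0012] rows 0.07445030614647702 0.034312420115453726
[-0.     -0.0046 -0.0047 -0.0063  0.0079  0.0017]
```

```bash
python3 -m jog '[0.3,0.0008,0,0.0036,0,0.005,0, 0.3,0.0008,0,0.0036,0,0.005,0, -1,0.0008,0,0.0036,0,0.005,0, -1,0.0008,0,0.0036,0,0.005,0, -1,0.0008,0,0.0036,0,0.005,0, -1,0.0008,0,0.0036,0,0.005,0, -1,0.0008,0,0.0036,0,0.005,0]'
python3 - <<'E'
from h import *
go([0.4971,-0.0866,0.038],down(np.pi+.022))
im=env.get_image('wrist');crop(im,150,110,230,190,3,'pics/w3a.png')
E
```

```text
clock: 3.65
eef_pos: [0.4947, -0.0867, 0.0353]
tool_rot: [0.035, -3.136, 0.0]
contact_force: [-0.7, -0.8, 0.2]
opening: 0.0
t 3.65 tcp [ 0.4947 -0.0867  0.0353] shift [-0.0024  0.0001 -0.0028] turn [-0.     -0.0051  0.0005] rows 0.07353621758315415 0.033965144095485254
```

View pics/w3a.png

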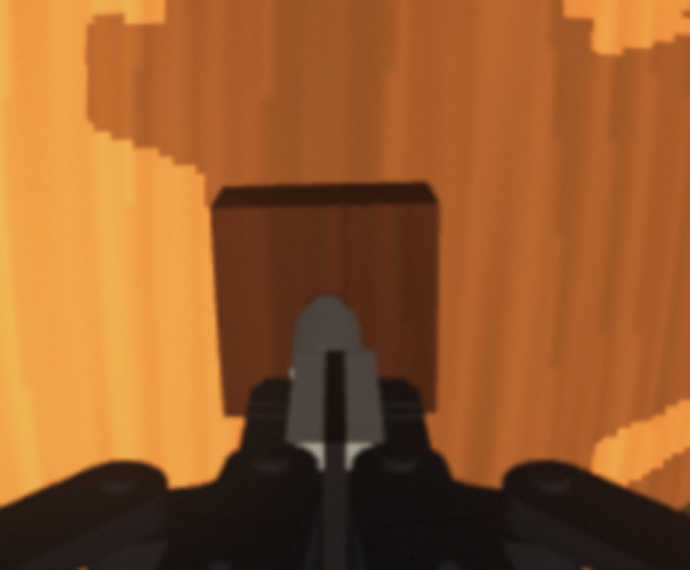

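Run:
```python
from h import *
I=info('wrist');s=env.sense();print('tcp px',proj('wrist',s['eef_pos'],I), 'grasp', proj('wrist',s['eef_pos']+[0,0,.019],I),'pin top expected',proj('wrist',[.4971,-.0866,.063],I))
cv2.imwrite('pics/w3.png',env.get_image('wrist'))
a=env.get_image('scene');b=env.get_image('side')
p=proj('scene',s['eef_pos']).astype(int);q=proj('side',s['eef_pos']).astype(int);print(p,q)
crop(a,p[0]-50,p[1]-50,100,100,6,'pics/s3.png');crop(b,q[0]-50,q[1]-50,100,100,6,'pics/d3.png')
```

```text
tcp px [262.7746 219.3737] grasp [263.1132 230.9219] pin top expected [258.7929 237.2481]
[251 182] [294 213]
```

View pics/s3.png

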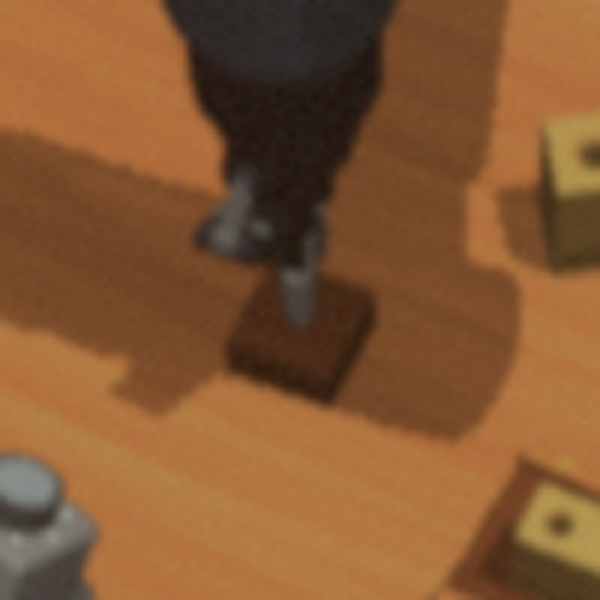

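View pics/d3.png

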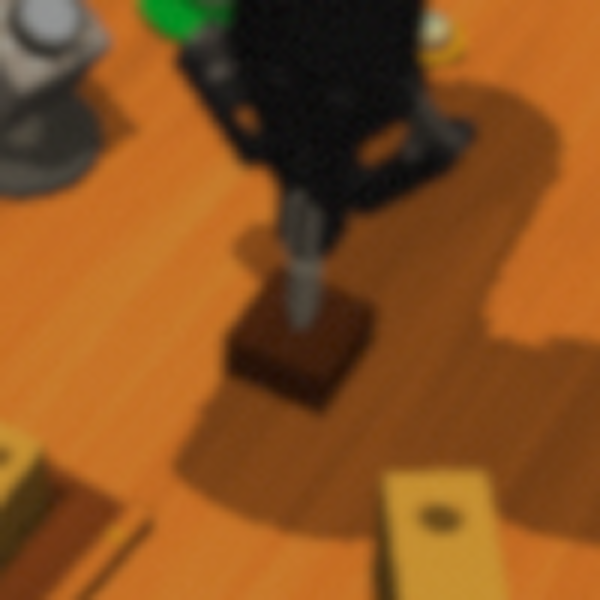

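View pics/w3.png

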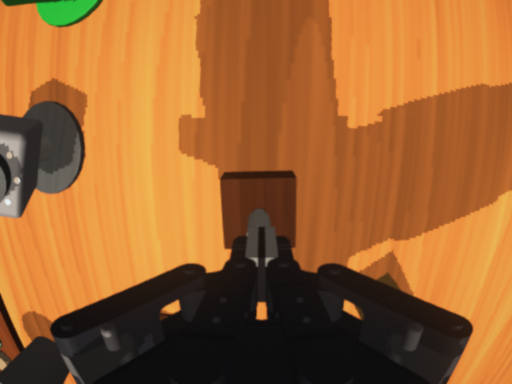

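Run:
```python
from h import *
s=env.sense();print(s)
for n in ['scene','side','wrist']:
    I=info(n); print(n,'cam',-I[3][:3,:3].T@I[3][:3,3])
    for z in (.025,.035,.063): print(' pin',z,proj(n,[.4971,-.0866,z],I))
    print(' tcp',proj(n,s['eef_pos'],I),proj(n,s['eef_pos']+[0,0,.019],I))
    im=env.get_image(n); p=proj(n,[.4971,-.0866,.05],I).astype(int)
    crop(im,p[0]-25,p[1]-25,50,50,10,f'pics/z_{n}.png')
    print(p-25)
ims=[cv2.imread(f'pics/z_{n}.png') for n in ['scene','side','wrist']]
cv2.imwrite('pics/z4.png',cv2.resize(np.hstack(ims),(798,266)))
```

```text
{'clock': 3.85, 'joint_positions': array([ 0.1384,  0.278 , -0.2934, -0.0007, -1.0044, -0.1156]), 'dq': array([-0.0008,  0.0002, -0.    ,  0.    , -0.0016, -0.0013]), 'effort': array([ -0.0016, -36.357 ,  20.2243,   4.5627,  -0.0157,  -0.    ]), 'eef_pos': array([ 0.4947, -0.0867,  0.0353]), 'tool_rot': array([ 0.0353, -3.1364,  0.0001]), 'contact_force': array([-0.5545,  0.0045,  0.1516]), 'moment': array([0.0227, 0.0244, 0.0274]), 'opening': 0.0005848217257534957}
scene cam [1.0726 0.2509 1.0891]
 pin 0.025 [250.7698 185.4608]
 pin 0.035 [250.6454 183.4228]
 pin 0.063 [250.2879 177.5653]
 tcp [251.0228 182.642 ] [250.7869 178.6847]
[225 155]
side cam [0.2093 0.4899 0.7455]
 pin 0.025 [293.4464 215.6452]
 pin 0.035 [293.6579 213.0833]
 pin 0.063 [294.2672 205.7021]
 tcp [294.5028 213.3603] [294.9261 208.384 ]
[268 184]
wrist cam [ 0.498  -0.1523  0.2117]
 pin 0.025 [258.9421 214.1356]
 pin 0.035 [258.9102 219.3732]
 pin 0.063 [258.8048 237.2379]
 tcp [262.743  219.3878] [263.0776 230.9392]
[233 203]
```

View pics/z4.png

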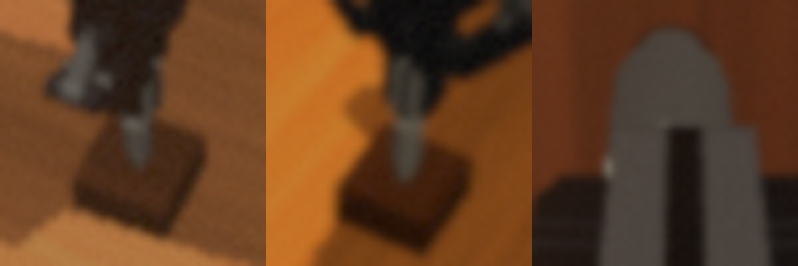

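Run:
```python
from h import *
s=env.sense();Rc=R.from_rotvec(s['tool_rot']);I=info('wrist')
def pt(p): return proj('wrist',Rc.apply(p)+s['eef_pos'],I)
for x in (0,.0085,.028,.036):
  for y in (-.011,0,.011):
    print(x,y,[ (z,pt([x,y,z]).round(1).tolist()) for z in (0,-.01,-.02,-.03)])
```

```text
0 -0.011 [(0, [262.7, 202.8]), (-0.01, [262.8, 207.8]), (-0.02, [262.9, 213.4]), (-0.03, [263.0, 219.7])]
0 0 [(0, [262.7, 219.4]), (-0.01, [262.8, 225.2]), (-0.02, [262.9, 231.6]), (-0.03, [263.0, 238.8])]
0 0.011 [(0, [262.7, 235.4]), (-0.01, [262.8, 241.8]), (-0.02, [262.9, 249.0]), (-0.03, [262.9, 256.9])]
0.0085 -0.011 [(0, [276.4, 202.8]), (-0.01, [277.2, 207.8]), (-0.02, [278.2, 213.4]), (-0.03, [279.2, 219.7])]
0.0085 0 [(0, [276.1, 219.4]), (-0.01, [276.9, 225.2]), (-0.02, [277.8, 231.6]), (-0.03, [278.8, 238.8])]
0.0085 0.011 [(0, [275.9, 235.3]), (-0.01, [276.6, 241.8]), (-0.02, [277.4, 248.9]), (-0.03, [278.3, 256.8])]
0.028 -0.011 [(0, [307.4, 202.7]), (-0.01, [309.9, 207.7]), (-0.02, [312.7, 213.2]), (-0.03, [315.7, 219.4])]
0.028 0 [(0, [306.6, 219.2]), (-0.01, [309.0, 224.9]), (-0.02, [311.6, 231.2]), (-0.03, [314.5, 238.3])]
0.028 0.011 [(0, [305.8, 235.0]), (-0.01, [308.0, 241.4]), (-0.02, [310.5, 248.4]), (-0.03, [313.2, 256.2])]
0.036 -0.011 [(0, [319.9, 202.7]), (-0.01, [323.0, 207.6]), (-0.02, [326.5, 213.1]), (-0.03, [330.3, 219.2])]
0.036 0 [(0, [318.9, 219.1]), (-0.01, [321.9, 224.7]), (-0.02, [325.2, 231.0]), (-0.03, [328.8, 238.0])]
0.036 0.011 [(0, [317.8, 234.8]), (-0.01, [320.7, 241.1]), (-0.02, [323.7, 248.1]), (-0.03, [327.1, 255.8])]
```

Run:
```python
from h import *
a=cv2.imread('pics/w3.png');crop(a,205,190,115,85,6,'pics/w3b.png')
```

View pics/w3b.png

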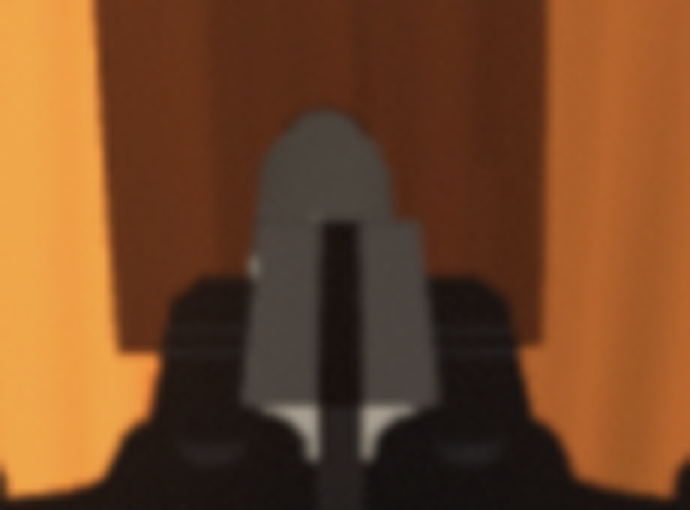

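View pics/w2.png

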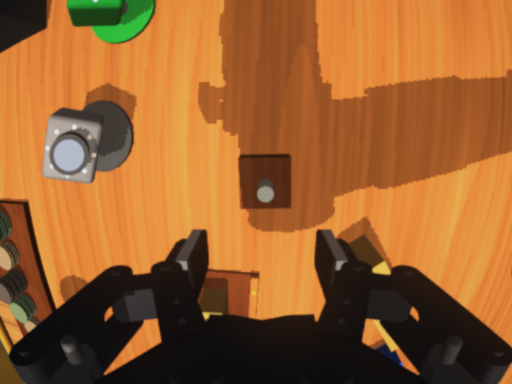

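The views agree with each other: the pin is still upright in the block. The fingers shut just above it, with the real tips about 30–35 mm short of the reported TCP. I'll open and go lower step by step, watching the gap in the images.

```bash
python3 -m jog '[0.6,0,0,0,0,0,0, 0.6,0,0,0,0,0,0, 0.6,0,0,0,0,0,0, 0.6,-0.002,0,0.01,0,0,0, 0.6,-0.002,0,0.01,0,0,0, 0.6,-0.002,0,0.01,0,0,0]'
python3 - <<'E'
from h import *
go([0.4971,-0.0866,0.010],down(np.pi+.022))
im=env.get_image('wrist');crop(im,130,110,260,190,3,'pics/w4a.png')
b=env.get_image('side');crop(b,244,150,100,90,6,'pics/d4.png')
E
```

```text
clock: 4.6
eef_pos: [0.4962, -0.0868, 0.0247]
tool_rot: [0.035, -3.135, 0.0]
contact_force: [0.5, 1.4, -0.6]
opening: 0.0683
t 4.6 tcp [ 0.4962 -0.0868  0.0247] shift [-0.001   0.0001  0.0147] turn [-0.0002 -0.0063  0.0005] rows 0.2942547929025356 0.0422317393836259
```

View pics/w4a.png

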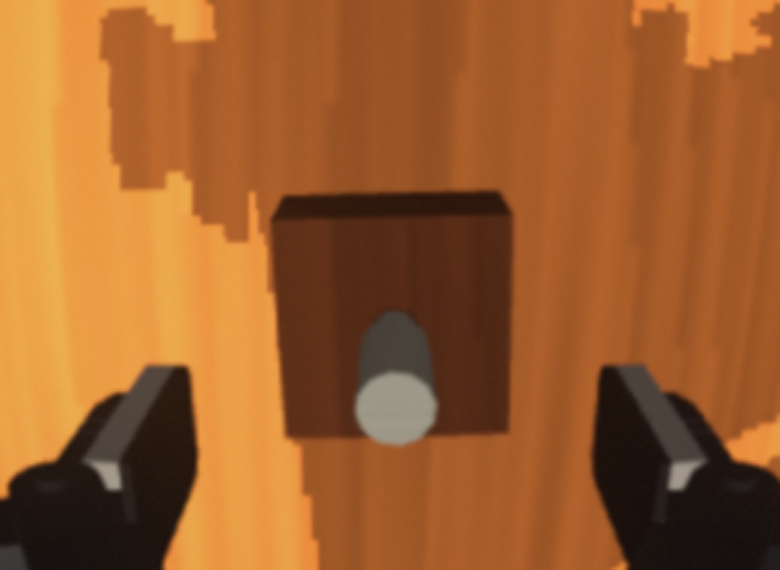

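View pics/d4.png

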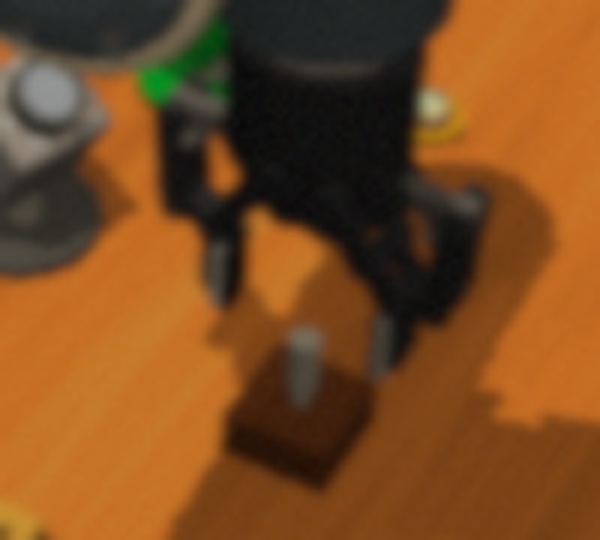

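Run:
```python
from h import *
for u,v in [(307.5,212.2),(280.5,199.8)]:
  c,d=ray('side',u,v)
  for y in (-.0978,-.0868,-.0758):
    print(y,c+d*(y-c[1])/d[1])
I=info('wrist')
for u,v in [(192,232),(331,232)]:   # inner edges of grey tips? -y face
  c,d=ray('wrist',u,v,I)
  for y in (-.0978,-.0868):
    print('w',y,c+d*(y-c[1])/d[1])
```

```text
-0.0978 [ 0.4638 -0.0978  0.0482]
-0.0868 [ 0.459  -0.0868  0.0613]
-0.0758 [ 0.4543 -0.0758  0.0743]
-0.0978 [ 0.5444 -0.0978  0.0482]
-0.0868 [ 0.5381 -0.0868  0.0612]
-0.0758 [ 0.5318 -0.0758  0.0743]
w -0.0978 [ 0.5307 -0.0978  0.0746]
w -0.0868 [ 0.5369 -0.0868  0.0489]
w -0.0978 [ 0.4643 -0.0978  0.0714]
w -0.0868 [ 0.4571 -0.0868  0.0452]
```

```bash
python3 -m jog '[0.3,-0.001,0,0.017,0,-0.003,0, 0.3,-0.001,0,0.017,0,-0.003,0, 0.3,-0.001,0,0.017,0,-0.003,0, -1,-0.001,0,0.017,0,-0.003,0, -1,-0.001,0,0.017,0,-0.003,0, -1,-0.001,0,0.017,0,-0.003,0, -1,-0.001,0,0.017,0,-0.003,0, -1,-0.001,0,0.017,0,-0.003,0]'
python3 - <<'E'
from h import *
go([0.4971,-0.0866,0.008],down(np.pi+.022))
im=env.get_image('wrist');crop(im,195,170,130,100,6,'pics/w5a.png')
b=env.get_image('side');crop(b,244,150,100,90,6,'pics/d5.png')
E
```

```text
clock: 5.5
eef_pos: [0.4976, -0.0868, 0.0088]
tool_rot: [0.036, -3.14, 0.0]
contact_force: [-1.2, 0.9, 4.7]
opening: 0.0119
t 5.5 tcp [ 0.4976 -0.0868  0.0088] shift [0.0005 0.0002 0.0008] turn [-0.0002 -0.0016  0.0007] rows 0.018928020176157734 0.011812828284849454
```

View pics/w5a.png

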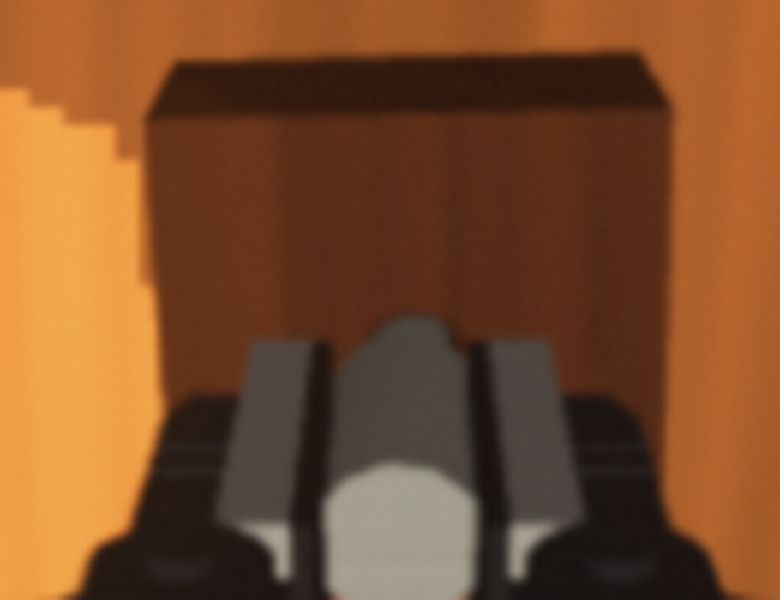

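View pics/d5.png

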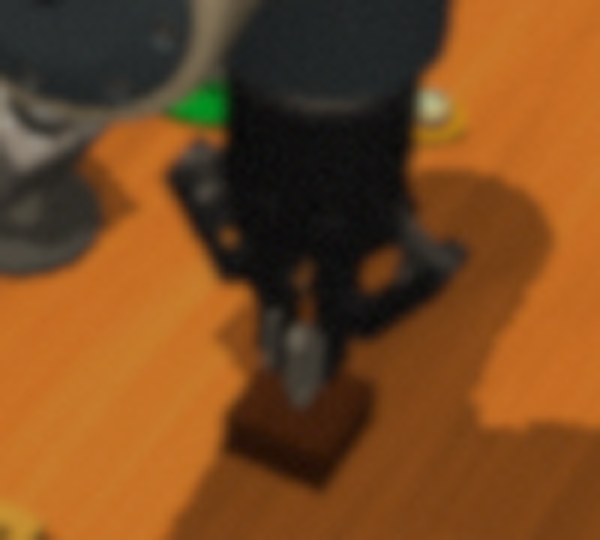

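```bash
python3 -m jog '[-1,0,0,-0.02,0,0,0, -1,0,0,-0.05,0,0,0, -1,0,0,-0.1,0,0,0, -1,0,0,-0.11,0,0,0, -1,0,0,-0.11,0,0,0]'
python3 - <<'E'
from h import *
go([0.552,0.0617,0.09],down(np.pi+.022))
im=env.get_image('wrist');cv2.imwrite('pics/w6.png',im)
E
```

```text
clock: 6.1
eef_pos: [0.4995, -0.0865, 0.1204]
tool_rot: [-0.035, 3.138, 0.001]
contact_force: [-0.5, 0.2, -0.7]
opening: 0.0111
t 6.1 tcp [ 0.4995 -0.0865  0.1204] shift [-0.0557  0.147   0.0306] turn [0.0005 0.0033 0.0005] rows 3.202519199311232 0.022481381872674972
```

View pics/w6.png

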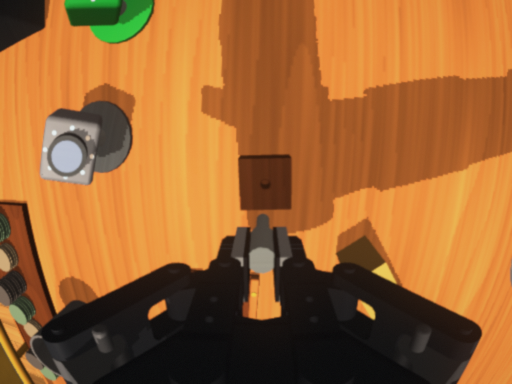

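```bash
python3 -m jog '[-1,-0.0557,0.147,0,0,0,0, -1,-0.0557,0.147,0,0,0,0, -1,-0.0557,0.147,0,0,0,0, -1,-0.0557,0.147,0.02,0,0,0, -1,-0.0557,0.147,0.035,0,0,0, -1,-0.0557,0.147,0.035,0,0,0, -1,-0.0557,0.147,0.035,0,0,0]'
python3 - <<'E'
from h import *
import pickle
go([0.552,0.0617,0.07],down(np.pi+.022))
I=info('wrist');im=env.get_image('wrist');pickle.dump((I,env.sense()),open('w7.pkl','wb'))
cv2.imwrite('pics/w7.png',im);crop(im,195,170,130,100,6,'pics/w7a.png')
b=env.get_image('side');crop(b,180,210,100,90,6,'pics/d7.png')
b=env.get_image('scene');crop(b,260,180,90,80,6,'pics/s7.png')
E
```

```text
clock: 6.85
eef_pos: [0.5493, 0.061, 0.0821]
tool_rot: [0.035, -3.137, 0.002]
contact_force: [0.2, 0.1, 0.6]
opening: 0.0114
t 6.85 tcp [0.5493 0.061  0.0821] shift [-0.0027  0.0006  0.0121] turn [-0.0011 -0.0044  0.0004] rows 0.24786917790999818 0.030618291023151747
```

View pics/w7a.png

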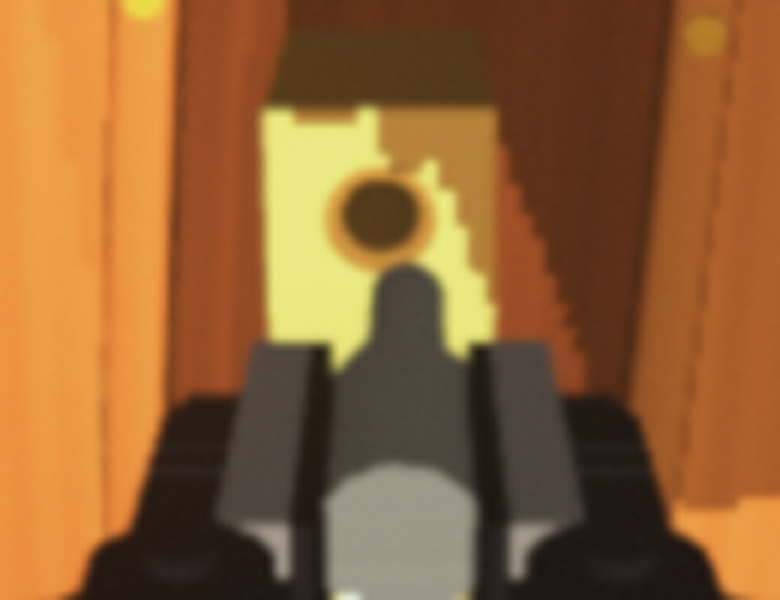

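View pics/d7.png

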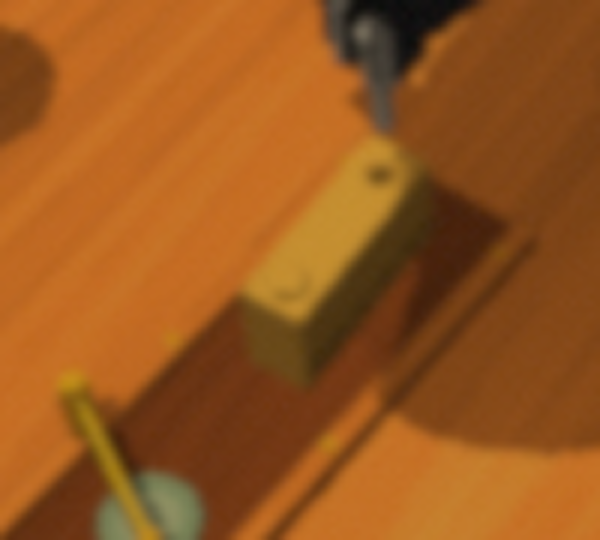

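View pics/s7.png

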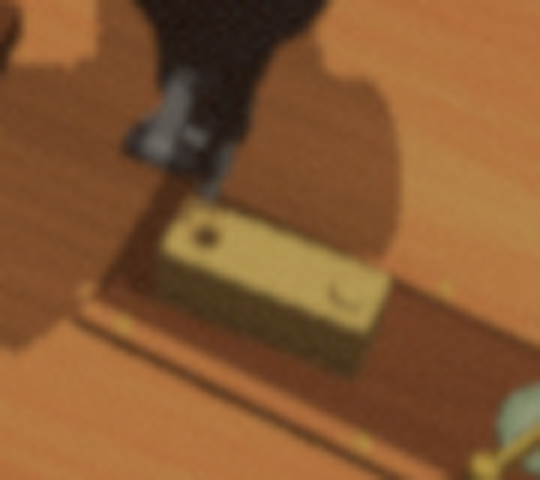

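Run:
```python
from h import *
import pickle
I,s=pickle.load(open('w7.pkl','rb'))
B=onz('wrist',195+381/6-.4,170+214/6-.4,.051,I);print('bore',B)
Rc=R.from_rotvec(s['tool_rot'])
# grasp: pin foot in tool frame at grasp
Rg=R.from_rotvec([.036,-3.14,0]); ft=Rg.inv().apply(np.array([.4971,-.0866,.005])-[.4976,-.0868,.0088]);print('foot tool',ft)
F=Rc.apply(ft)+s['eef_pos'];print('foot',F,proj('wrist',F,I),'far rim',proj('wrist',F+[0,-.0035,0],I))
# observed foot: rim at raw (262.4,213.6) 
print('foot obs',onz('wrist',262.4,170+264/6-.4,F[2],I)+[0,.0035,0])
```

```text
bore [0.5524 0.0616 0.051 ]
foot tool [0.0005 0.0002 0.0038]
foot [0.5495 0.0613 0.0792] [262.4799 218.168 ] far rim [262.6087 213.0218]
foot obs [0.5496 0.0617 0.0792]
```

```bash
python3 -m jog '[-1,-0.0029,0,0.02,0,-0.003,0, -1,-0.0029,0,0.02,0,-0.003,0, -1,-0.0029,0,0.02,0,-0.003,0, -1,-0.0029,0,0.02,0,-0.003,0]'
python3 - <<'E'
from h import *
import pickle
s=env.sense();I=info('wrist');im=env.get_image('wrist');pickle.dump((I,s),open('w8.pkl','wb'))
go([0.552,0.0617,0.07],down(np.pi+.022))
crop(im,195,170,130,100,6,'pics/w8a.png')
E
```

```text
clock: 7.4
eef_pos: [0.5535, 0.0616, 0.0643]
tool_rot: [-0.035, 3.139, 0.0]
contact_force: [-0.1, -0.2, -0.2]
opening: 0.0114
t 7.45 tcp [0.5535 0.0617 0.0642] shift [ 0.0015  0.0001 -0.0058] turn [0.0003 0.0026 0.0005] rows 0.11938318136455055 0.01804817095523396
```

View pics/w8a.png

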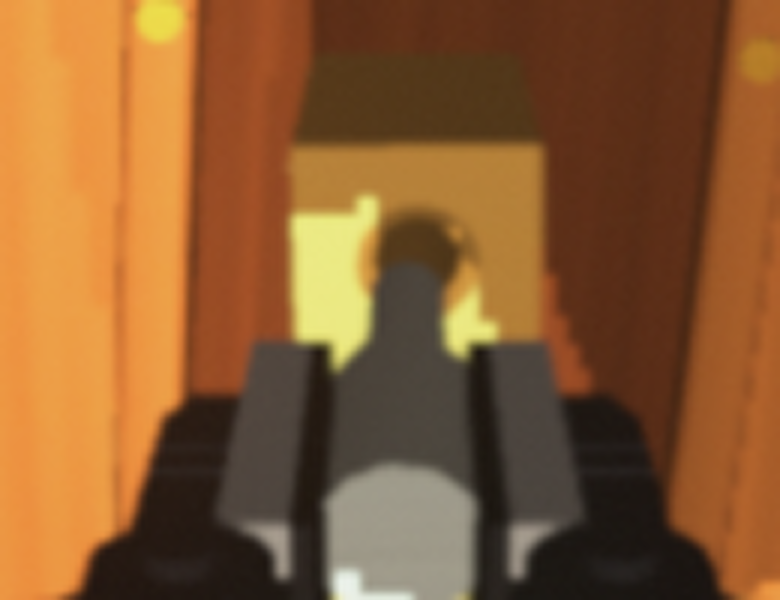

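Run:
```python
from h import *
import pickle
I,s=pickle.load(open('w8.pkl','rb'))
B=onz('wrist',195+420/6-.4,170+252/6-.4,.051,I);print('bore',B)
Rc=R.from_rotvec(s['tool_rot']);F=Rc.apply([.0005,.0002,.0038])+s['eef_pos']
print('foot',F,'rim px',proj('wrist',F+[0,-.0035,0],I))
O=onz('wrist',195+407/6-.4,170+264/6-.4,F[2],I)+[0,.0035,0];print('foot obs',O,'tool delta',Rc.inv().apply(B-O))
```

```text
bore [0.5523 0.0609 0.051 ]
foot [0.553  0.0618 0.0605] rim px [263.6328 212.5162]
foot obs [0.5538 0.0625 0.0605] tool delta [ 0.0016 -0.0016  0.0095]
```

```bash
python3 -m jog '[-1,0.0014,-0.001,0.006,0,0.002,0, -1,0.0014,-0.001,0.006,0,0.002,0, -1,0.0014,-0.001,0.006,0,0.002,0]'
python3 - <<'E'
from h import *
import pickle
s=env.sense();I=info('wrist');im=env.get_image('wrist');pickle.dump((I,s),open('w9.pkl','wb'))
go([0.552,0.0617,0.07],down(np.pi+.022))
crop(im,195,170,130,100,6,'pics/w9a.png')
E
```

```text
clock: 7.75
eef_pos: [0.5514, 0.0605, 0.057]
tool_rot: [0.035, -3.14, 0.0]
contact_force: [0.3, -0.5, 0.2]
opening: 0.0116
t 7.8 tcp [0.5515 0.0605 0.0572] shift [-0.0005  0.0011 -0.0129] turn [-0.0001 -0.0011  0.0005] rows 0.258220831771138 0.008223917078445941
```

View pics/w9a.png

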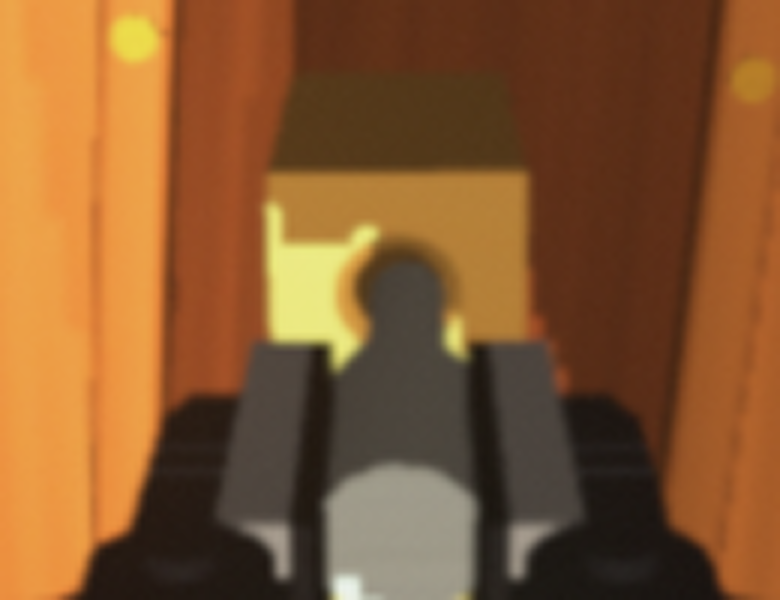

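```bash
python3 -m jog '[-1,-0.0007,0.0003,0.001,0,-0.001,0, -1,-0.0007,0.0003,0.003,0,-0.001,0, -1,-0.0007,0.0003,0.006,0,-0.001,0, -1,-0.0007,0.0003,0.009,0,-0.001,0, -1,-0.0007,0.0003,0.009,0,-0.001,0]'
python3 - <<'E'
from h import *
im=env.get_image('wrist')
go([0.552,0.0617,0.0248],down(np.pi+.022))
crop(im,195,170,130,100,6,'pics/w10a.png')
E
```

```text
clock: 8.3
eef_pos: [0.5519, 0.0609, 0.0475]
tool_rot: [0.035, -3.14, 0.0]
contact_force: [0.3, 1.4, 0.1]
opening: 0.0116
t 8.35 tcp [0.552  0.0609 0.0478] shift [-0.      0.0008  0.023 ] turn [-0.0002 -0.0006  0.0005] rows 0.45966010931013823 0.00568280232350785
```

View pics/w10a.png

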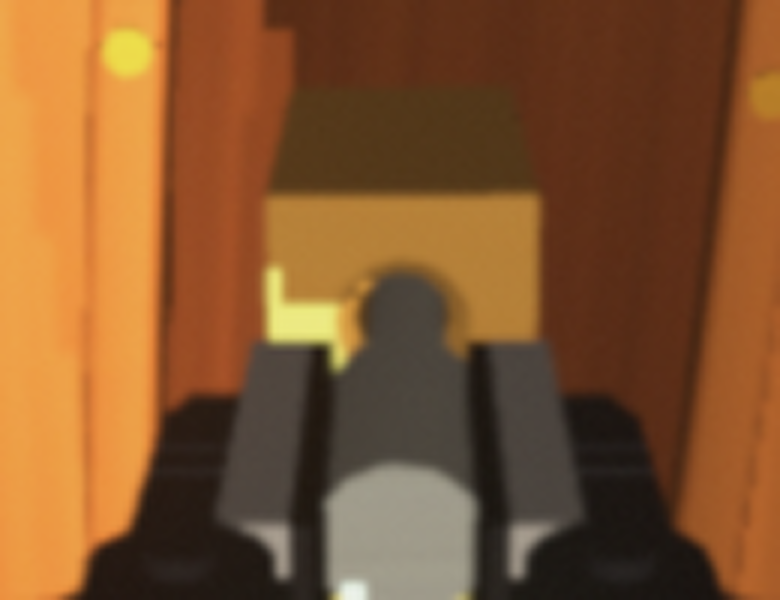

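```bash
python3 -m jog '[-1,0,0,0.005,0,0,0, -1,0,0,0.01,0,0,0, -1,0,0,0.015,0,0,0, -1,0,0,0.019,0,0,0, -1,0,0,0.022,0,0,0, -1,0,0,0.022,0,0,0]'
python3 - <<'E'
from h import *
im=env.get_image('wrist')
go([0.552,0.0617,0.0248],down(np.pi+.022))
crop(im,195,170,130,100,6,'pics/w11a.png')
E
```

```text
clock: 8.95
eef_pos: [0.552, 0.0609, 0.0256]
tool_rot: [0.035, -3.141, 0.0]
contact_force: [0.2, 0.5, -0.7]
opening: 0.0118
t 9.0 tcp [0.5521 0.0609 0.0259] shift [0.0001 0.0008 0.0011] turn [-0.0002 -0.0005  0.0005] rows 0.027612877685301122 0.004790172262355213
```

View pics/w11a.png

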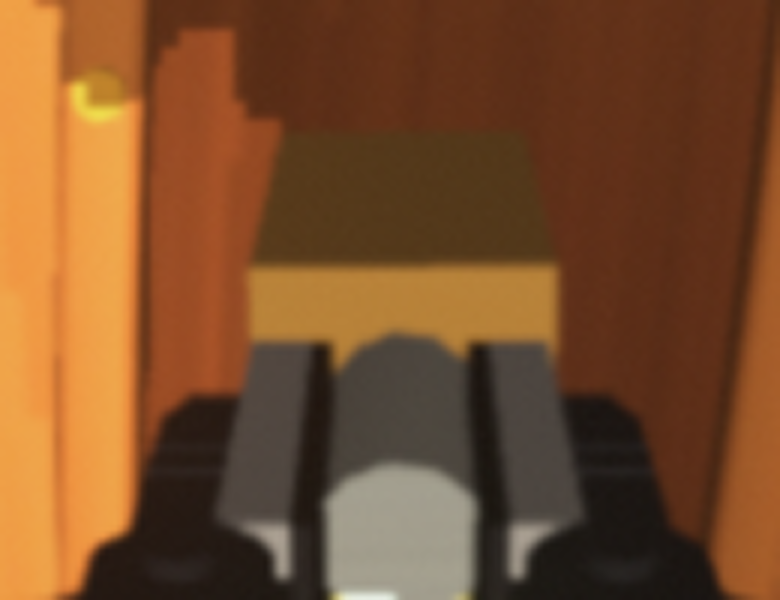

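```bash
python3 -m jog '[-1,0,0,0.001,0,0,0, -1,0,0,0.002,0,0,0, -1,0,0,0.003,0,0,0, -1,0,0,0.003,0,0,0]'
```

```text
clock: 9.4
eef_pos: [0.5531, 0.0609, 0.0249]
tool_rot: [-0.036, 3.139, -0.0]
contact_force: [-2.6, 0.4, 9.3]
opening: 0.0115
```

```bash
python3 -m jog '[-1,0,0,-0.001,0,0,0, 0.2,0,0,-0.001,0,0,0, 0.2,0,0,-0.001,0,0,0, 0.2,0,0,-0.001,0,0,0, 0.2,0,0,-0.05,0,0,0, 0.2,0,0,-0.08,0,0,0, 0.2,0,0,-0.08,0,0,0]'
python3 - <<'E'
from h import *
import pickle
s=env.sense();I=info('wrist');im=env.get_image('wrist');pickle.dump((I,s),open('w12.pkl','wb'))
crop(im,160,130,200,140,4,'pics/w12a.png')
b=env.get_image('side');crop(b,180,210,100,90,6,'pics/d12.png')
go([0.552,0.0617,0.0248],down(np.pi+.022))
E
```

```text
clock: 10.1
eef_pos: [0.5556, 0.0614, 0.1082]
tool_rot: [-0.036, 3.132, 0.003]
contact_force: [-0.2, 0.1, -0.0]
opening: 0.0511
t 10.2 tcp [0.5525 0.0611 0.1035] shift [0.0005 0.0005 0.0787] turn [0.0009 0.0011 0.0003] rows 1.5748527212501378 0.009656252294772925
```

View pics/w12a.png

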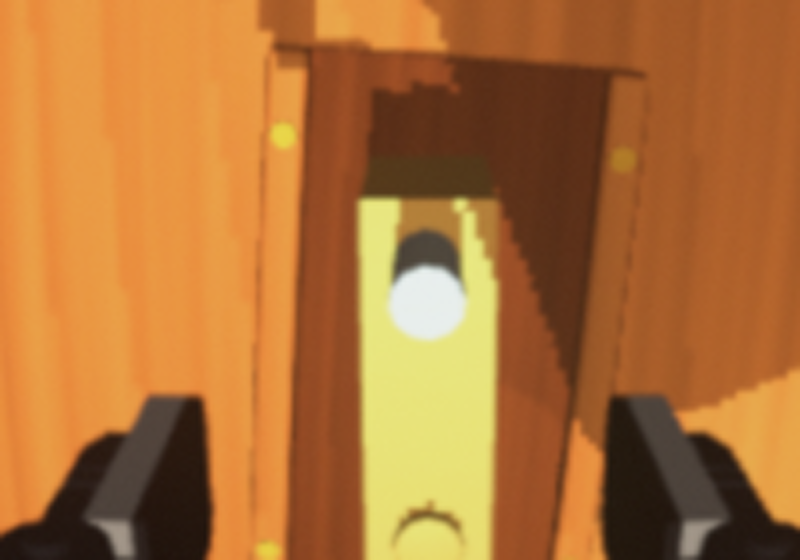

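View pics/d12.png

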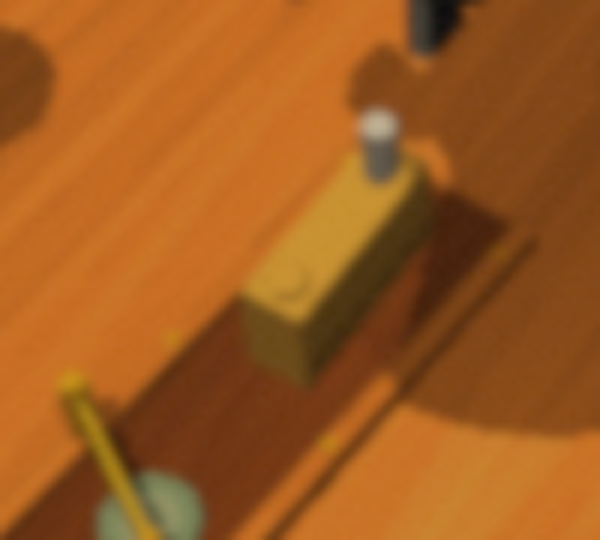

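Run:
```python
from h import *
import pickle
I,s=pickle.load(open('w12.pkl','rb'))
f=lambda p:(p[0]/4+160-.4,p[1]/4+130-.4)
print('pin top',onz('wrist',*f((427,302)),.079,I))
for p in [(358,197),(498,197),(365,540),(492,540)]: print(onz('wrist',*f(p),.051,I))
go([.5515,.0922,.03],down(np.pi+.022))
```

```text
pin top [0.5531 0.0612 0.079 ]
[0.5671 0.0484 0.051 ]
[0.5389 0.0476 0.051 ]
[0.5648 0.1264 0.051 ]
[0.5365 0.1257 0.051 ]
t 10.2 tcp [0.5525 0.0611 0.1035] shift [0.0004 0.031  0.0736] turn [0.0009 0.0011 0.0003] rows 1.5967487666241043 0.009656252294772925
```

```bash
python3 -m jog '[0.2,0,0.0313,0,0,0,-0.008, 0.2,0,0.0313,0.02,0,0,-0.008, 0.2,0,0.0313,0.06,0,0,-0.008, 0.2,0,0.0313,0.074,0,0,-0.008, 0.2,0,0.0313,0.074,0,0,-0.008]'
python3 - <<'E'
from h import *
import pickle
s=env.sense();I=info('wrist');im=env.get_image('wrist');pickle.dump((I,s),open('w13.pkl','wb'))
crop(im,130,110,260,190,3,'pics/w13a.png')
b=env.get_image('side');crop(b,170,170,130,110,6,'pics/d13.png')
b=env.get_image('scene');crop(b,250,160,110,100,6,'pics/s13.png')
go([.5517,.0926,-0.0145],down(np.pi+.03))
E
```

```text
clock: 10.7
eef_pos: [0.5484, 0.0911, 0.0251]
tool_rot: [0.047, -3.133, 0.004]
contact_force: [-0.5, -0.7, 0.2]
opening: 0.0518
t 10.85 tcp [0.5521 0.0921 0.0297] shift [0.0004 0.0005 0.0442] turn [-0.0002  0.0008  0.0007] rows 0.8838335628591157 0.006993772777709769
```

View pics/w13a.png

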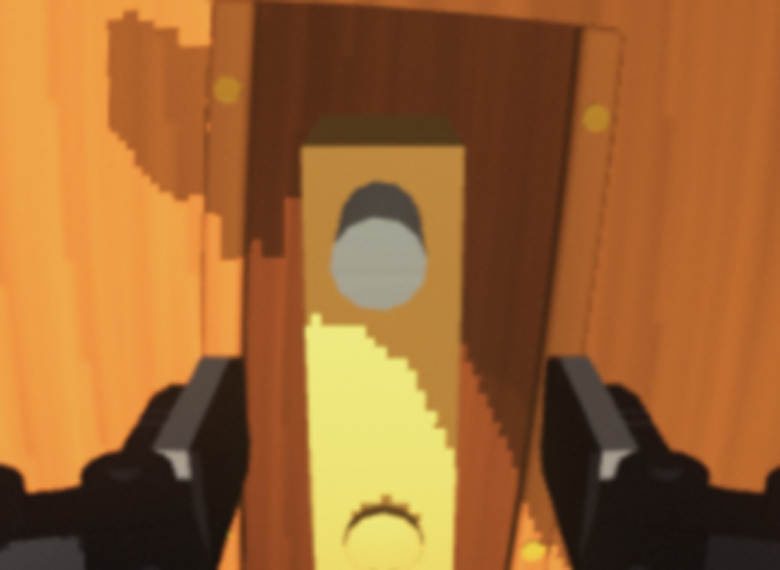

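View pics/d13.png

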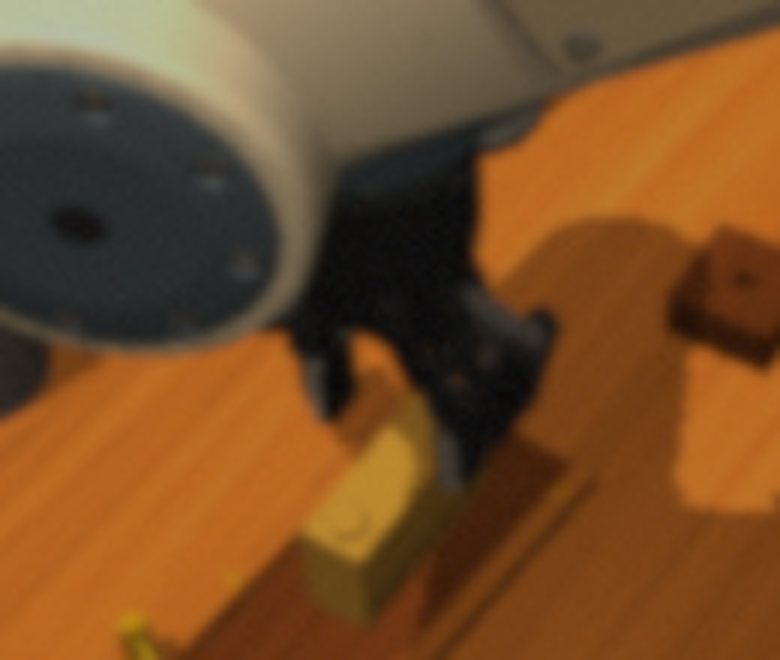

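View pics/s13.png

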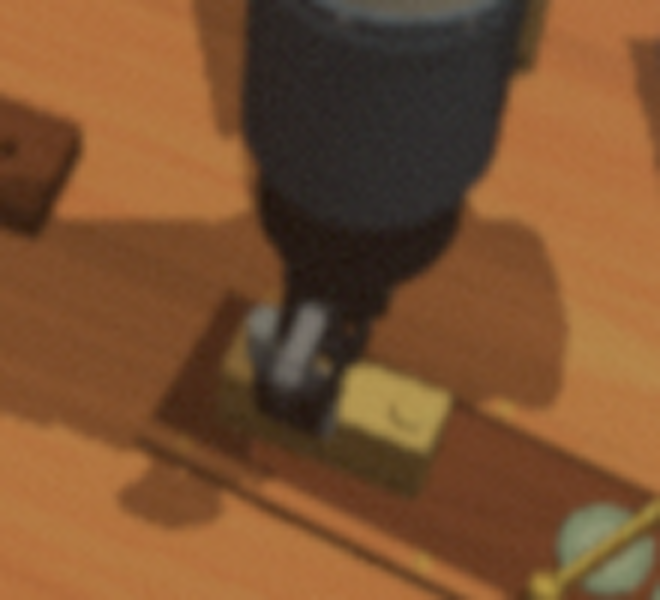

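```bash
python3 -m jog '[0.2,0,0.0005,0.01,0,0,0, 0.2,0,0.0005,0.022,0,0,0, 0.2,0,0.0005,0.022,0,0,0, 0.2,0,0.0005,0.022,0,0,0]'
python3 - <<'E'
from h import *
im=env.get_image('wrist')
crop(im,130,110,260,190,3,'pics/w14a.png')
b=env.get_image('scene');crop(b,250,160,110,100,6,'pics/s14.png')
go([.5517,.0926,-0.0145],down(np.pi+.03))
E
```

```text
clock: 11.25
eef_pos: [0.5512, 0.0925, 0.0067]
tool_rot: [0.048, -3.14, 0.001]
contact_force: [0.1, 0.1, 0.5]
opening: 0.0513
t 11.35 tcp [0.5518 0.0927 0.0074] shift [ 0.0001 -0.0001  0.0219] turn [0.     0.0005 0.0007] rows 0.4384185183105624 0.005766374816226367
```

View pics/w14a.png

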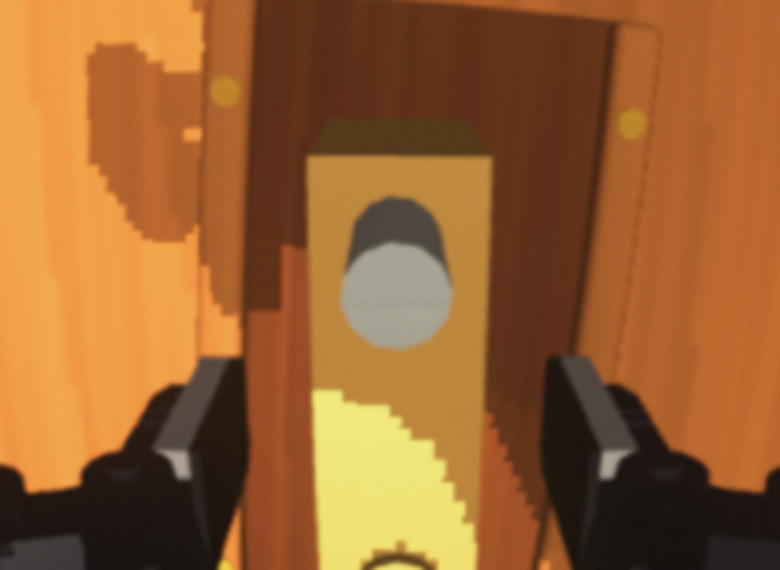

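View pics/s14.png

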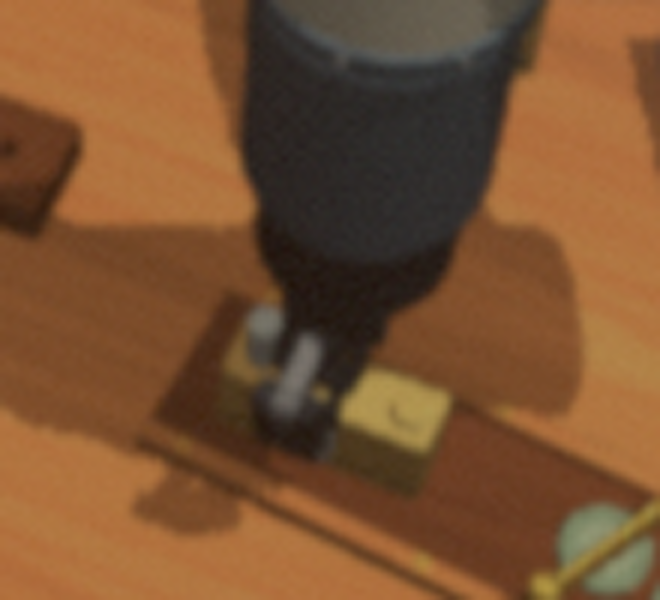

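```bash
python3 -m jog '[0.2,0,0,0.008,0,0,0, 0.2,0,0,0.018,0,0,0, 0.2,0,0,0.018,0,0,0, 0.2,0,0,0.018,0,0,0]'
python3 - <<'E'
from h import *
im=env.get_image('wrist')
crop(im,130,110,260,190,3,'pics/w15a.png')
b=env.get_image('scene');crop(b,250,160,110,100,6,'pics/s15.png')
go([.5517,.0926,-0.0145],down(np.pi+.03))
E
```

```text
clock: 11.75
eef_pos: [0.5512, 0.0925, -0.0114]
tool_rot: [0.048, -3.14, 0.001]
contact_force: [0.9, 0.3, 0.5]
opening: 0.051
t 11.85 tcp [ 0.5517  0.0927 -0.0108] shift [-0.     -0.0001  0.0037] turn [-0.0001  0.0002  0.0006] rows 0.07484145819769167 0.00415576847824629
```

View pics/w15a.png

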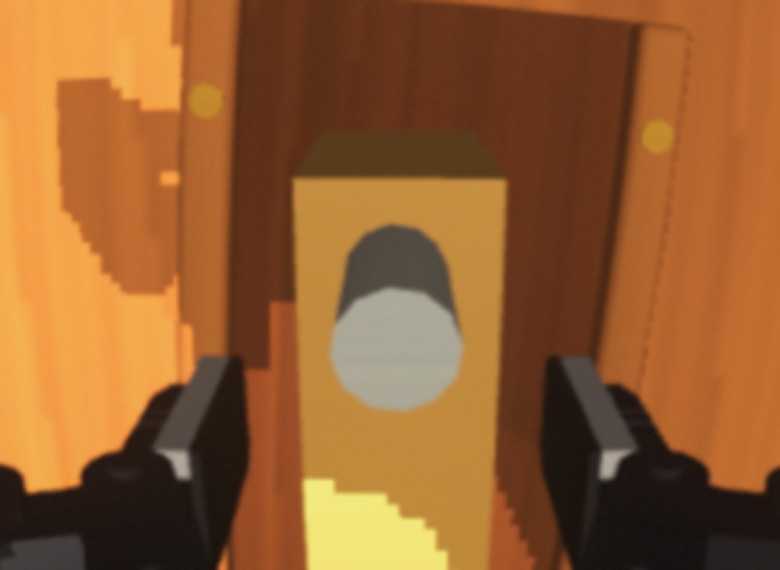

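View pics/s15.png

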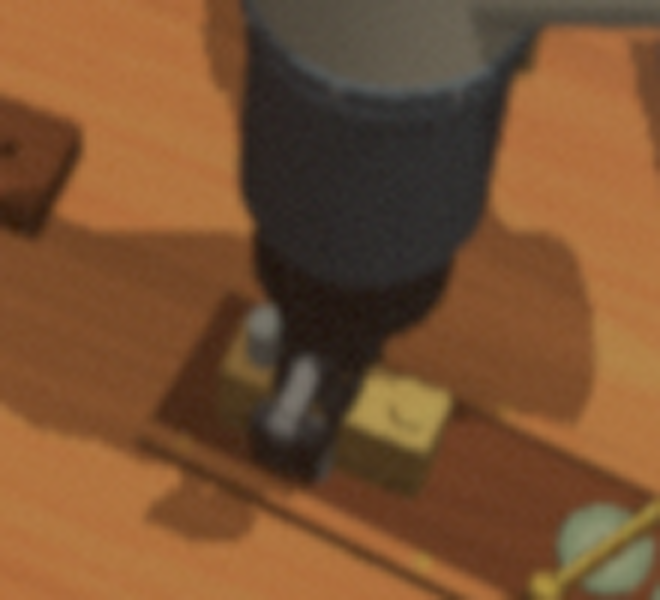

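```bash
python3 -m jog '[-1,0,0,0,0,0,0, -1,0,0,0,0,0,0, -1,0,0,0,0,0,0, -1,0,0,0,0,0,0, -1,0,0,0,0,0,0, -1,0,0,0,0,0,0]'
python3 - <<'E'
from h import *
im=env.get_image('wrist')
crop(im,130,110,260,190,3,'pics/w16a.png')
go([.5517,.0926,-0.0145],down(np.pi+.03))
E
```

```text
clock: 12.45
eef_pos: [0.5516, 0.0928, -0.0104]
tool_rot: [-0.048, 3.141, 0.0]
contact_force: [-2.6, 1.4, 4.9]
opening: 0.027
t 12.5 tcp [ 0.5517  0.0928 -0.0104] shift [-0.     -0.0002  0.0041] turn [0.0002 0.0005 0.0006] rows 0.08234217696014946 0.005236877206891284
```

View pics/w16a.png

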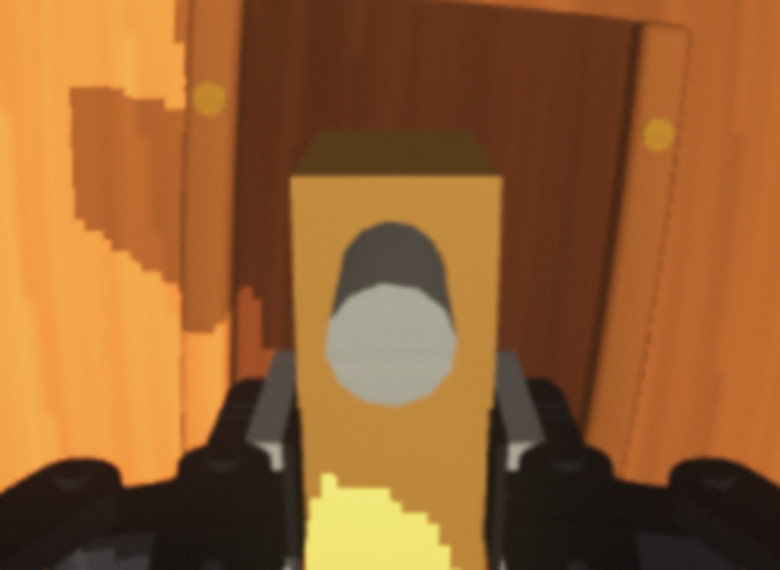

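```bash
cat > fin.py <<'E'
from h import *
n=np.array([np.sin(np.pi/6)*np.cos(np.radians(165)),np.sin(np.pi/6)*np.sin(np.radians(165)),np.cos(np.pi/6)])
ty=np.array([np.sin(np.radians(15)),np.cos(np.radians(15)),0]); tz=-n
RT=R.from_matrix(np.array([np.cross(ty,tz),ty,tz]).T)
FOC=np.array([.602,-.111,.195])
E
python3 - <<'E'
from fin import *
import json
I=info('wrist');s=env.sense();Rc=R.from_rotvec(s['tool_rot'])
P=onz('wrist',391/3+130-.33,344/3+110-.33,.079,I);print('pin',P)
c=np.array([P[0]-.0009,P[1]+.031,.0275]);print('mid',c)
m=Rc.inv().apply(c-s['eef_pos']);print('m_tool',m)
json.dump(m.tolist(),open('m.json','w'))
for h in (.05,.0):
  go(FOC+n*h-RT.apply(m),RT)
print(Rc.inv().as_matrix()@[0,0,.2])
E
python3 -m jog '[-1,0,0,-0.02,0,0,0, -1,0,0,-0.05,0,0,0, -1,0,0,-0.1,0,0,0, -1,0,0,-0.15,0,0,0, -1,0,0,-0.2,0,0,0, -1,0,0,-0.23,0,0,0, -1,0,0,-0.23,0,0,0]'
python3 - <<'E'
from h import *
im=env.get_image('wrist')
crop(im,130,110,260,190,3,'pics/w17a.png')
b=env.get_image('scene');cv2.imwrite('pics/s17.png',b)
E
```

```text
pin [0.5539 0.0612 0.079 ]
mid [0.553  0.0922 0.0275]
m_tool [-0.0013 -0.0006 -0.0379]
t 12.5 tcp [ 0.5517  0.0928 -0.0104] shift [-0.0374 -0.2025 -0.2152] turn [ 0.0768 -0.5194  0.2856] rows 5.95779858119952 3.986552916192319
t 12.5 tcp [ 0.5517  0.0928 -0.0104] shift [-0.0614 -0.2097 -0.1719] turn [ 0.0768 -0.5194  0.2856] rows 5.560868493096603 3.986552916192319
[-0.0001  0.     -0.2   ]
clock: 13.2
eef_pos: [0.5537, 0.0932, 0.2234]
tool_rot: [-0.048, 3.133, 0.004]
contact_force: [0.0, -0.4, -4.4]
opening: 0.0272
```

View pics/w17a.png

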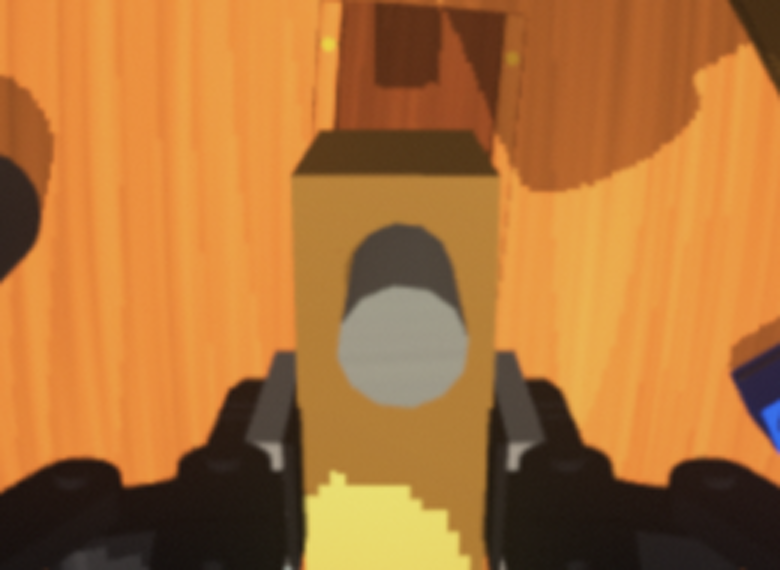

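View pics/s17.png

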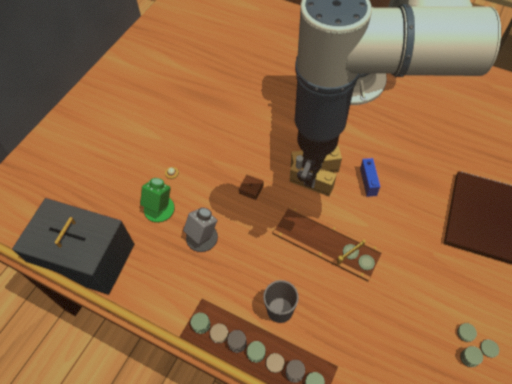

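Run:
```python
from fin import *
import json
m=np.array(json.load(open('m.json')))
go(FOC+n*.06-RT.apply(m),RT)
```

```text
t 13.3 tcp [0.5508 0.093  0.2175] shift [-0.0335 -0.2014  0.0038] turn [ 0.077  -0.5223  0.2853] rows 4.084072985878426 4.002663012471934
```

```bash
python3 -m jog '[-1,-0.0335,-0.2014,0.0038,0.077,-0.522,0.285, -1,-0.0335,-0.2014,0.0038,0.077,-0.522,0.285, -1,-0.0335,-0.2014,0.0038,0.077,-0.522,0.285, -1,-0.0335,-0.2014,0.0038,0.077,-0.522,0.285, -1,-0.0335,-0.2014,0.0038,0.077,-0.522,0.285, -1,-0.0335,-0.2014,0.0038,0.077,-0.522,0.285, -1,-0.0335,-0.2014,0.0038,0.077,-0.522,0.285, -1,-0.0335,-0.2014,0.0038,0.077,-0.522,0.285]'
python3 - <<'E'
from fin import *
import json,pickle
m=np.array(json.load(open('m.json')))
s=env.sense();I=info('wrist');im=env.get_image('wrist');pickle.dump((I,s),open('w18.pkl','wb'))
cv2.imwrite('pics/w18.png',im)
for n_ in ['scene','side']: cv2.imwrite(f'pics/{n_}18.png',env.get_image(n_))
go(FOC+n*.0-RT.apply(m),RT)
E
```

```text
clock: 14.1
eef_pos: [0.5919, -0.1069, 0.2153]
tool_rot: [0.341, 2.597, -0.092]
contact_force: [-0.3, 0.3, -4.8]
opening: 0.0272
t 14.25 tcp [ 0.5919 -0.1068  0.2155] shift [ 0.0024 -0.0008  0.0611] turn [0.0007 0.0023 0.001 ] rows 1.2229244854949144 0.017535551995259257
```

View pics/w18.png

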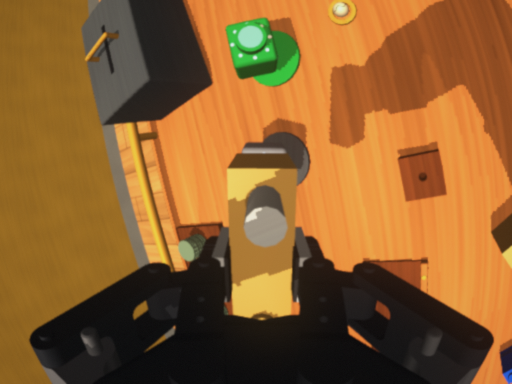

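View pics/scene18.png

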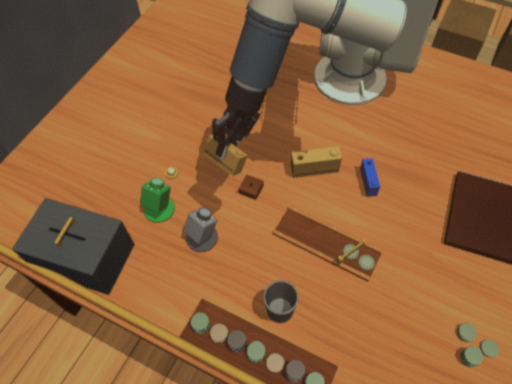

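View pics/side18.png

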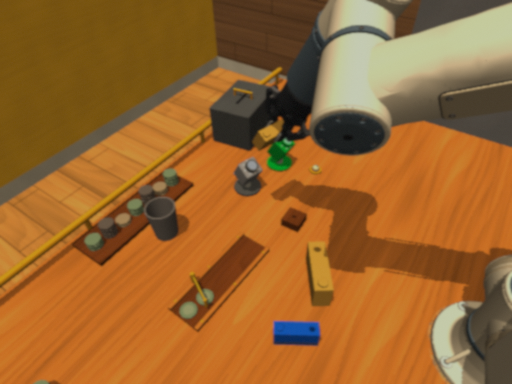

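```bash
python3 -m jog '[-1,0.001,0,0.02,0,0.002,0, -1,0.002,-0.0005,0.04,0,0.002,0, -1,0.0024,-0.0008,0.05,0,0.002,0, -1,0.0024,-0.0008,0.058,0,0.002,0, -1,0.0024,-0.0008,0.061,0,0.002,0, -1,0.0024,-0.0008,0.061,0,0.002,0, -1,0.0024,-0.0008,0.061,0,0.002,0]'
python3 - <<'E'
from fin import *
import json,pickle
m=np.array(json.load(open('m.json')))
s=env.sense();I=info('wrist');im=env.get_image('wrist');pickle.dump((I,s),open('w19.pkl','wb'))
crop(im,150,80,200,150,4,'pics/w19.png')
a=env.get_image('scene');crop(a,160,130,110,125,5,'pics/s19.png')
a=env.get_image('side');crop(a,210,90,120,120,5,'pics/d19.png')
go(FOC+n*.0-RT.apply(m),RT)
E
```

```text
clock: 14.95
eef_pos: [0.6189, -0.1157, 0.1622]
tool_rot: [0.341, 2.597, -0.092]
contact_force: [-1.2, 0.5, -3.2]
opening: 0.0272
t 15.1 tcp [ 0.6187 -0.1156  0.1622] shift [0.     0.0008 0.0008] turn [0.0005 0.0014 0.0005] rows 0.022157808751844046 0.010506429516894612
```

View pics/w19.png

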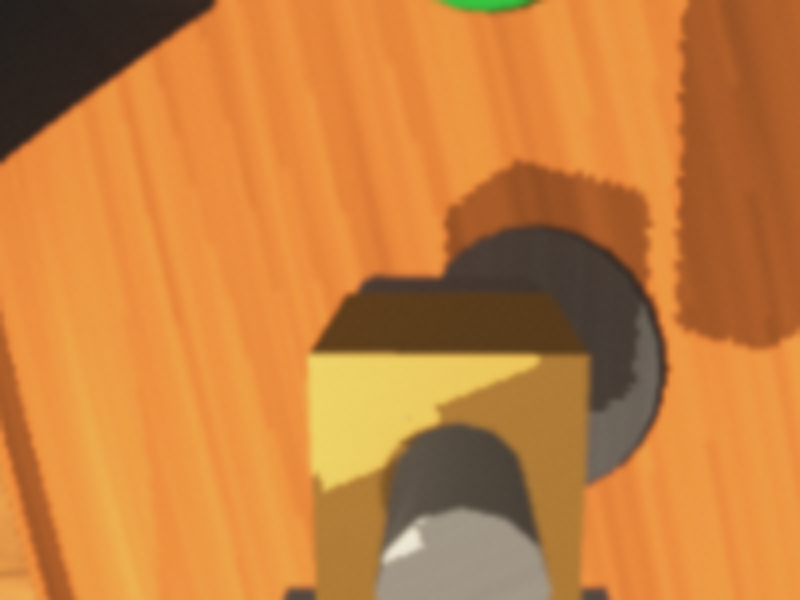

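View pics/s19.png

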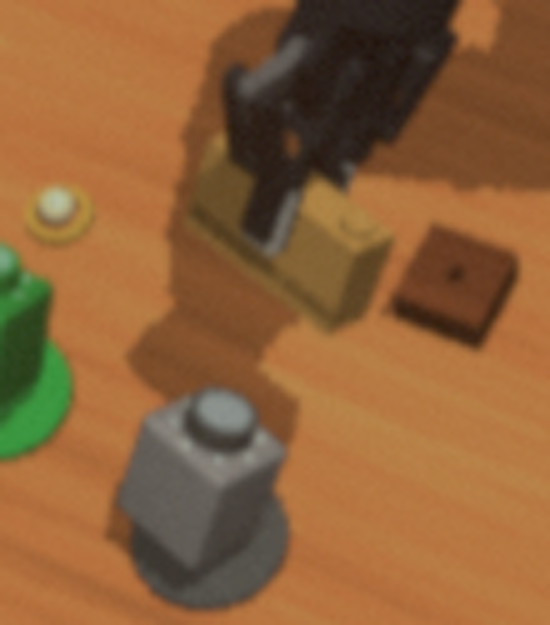

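View pics/d19.png

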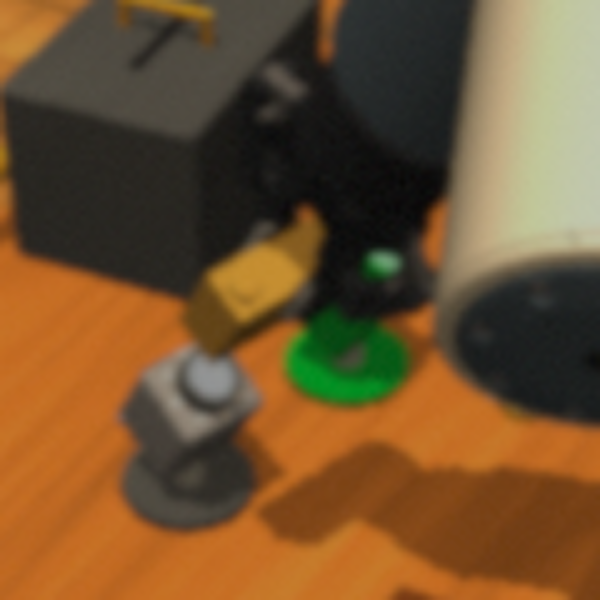

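Run:
```python
from fin import *
import json
m=np.array(json.load(open('m.json')))
s=env.sense();Rc=R.from_rotvec(s['tool_rot']);M=Rc.apply(m)+s['eef_pos'];print('mid',M,'err',M-FOC)
T=Rc.as_matrix();mx,my,mz=-T[:,1],-T[:,0],-T[:,2]
im=env.get_image('scene');sd=env.get_image('side')
def draw(img,n_,off,sc):
    C=[M+a*.045*mx+b*.014*my+c*.0235*mz for a in(-1,1) for b in(-1,1) for c in(-1,1)]
    P=[(proj(n_,c)-off+.5)*sc for c in C]
    big=cv2.resize(img[off[1]:off[1]+120,off[0]:off[0]+120],None,fx=sc,fy=sc,interpolation=cv2.INTER_CUBIC)
    for i in range(8):
        for b in (1,2,4):
            j=i^b
            if j>i: cv2.line(big,tuple(P[i].astype(int)),tuple(P[j].astype(int)),(255,255,0),1)
    n2=n
    L=FOC-n*.11
    for k in range(24):
        e=np.cross(n,[0,0,1]);e/=np.linalg.norm(e);f=np.cross(n,e);t=k*np.pi/12
        q=(proj(n_,L+.017*(e*np.cos(t)+f*np.sin(t)))-off+.5)*sc;cv2.circle(big,tuple(q.astype(int)),1,(0,0,255),-1)
    O=L-np.array([.02*np.cos(np.radians(165)),.02*np.sin(np.radians(165)),0]);O[2]=.004
    for k in range(36):
        t=k*np.pi/18;q=(proj(n_,O+.04*np.array([np.cos(t),np.sin(t),0]))-off+.5)*sc;cv2.circle(big,tuple(q.astype(int)),1,(255,0,255),-1)
    return big
cv2.imwrite('pics/o_s.png',draw(im,'scene',np.array([160,135]),5));cv2.imwrite('pics/o_d.png',draw(sd,'side',np.array([210,100]),5))
```

```text
mid [ 0.6014 -0.1116  0.1957] err [-0.0006 -0.0006  0.0007]
```

View pics/o_s.png

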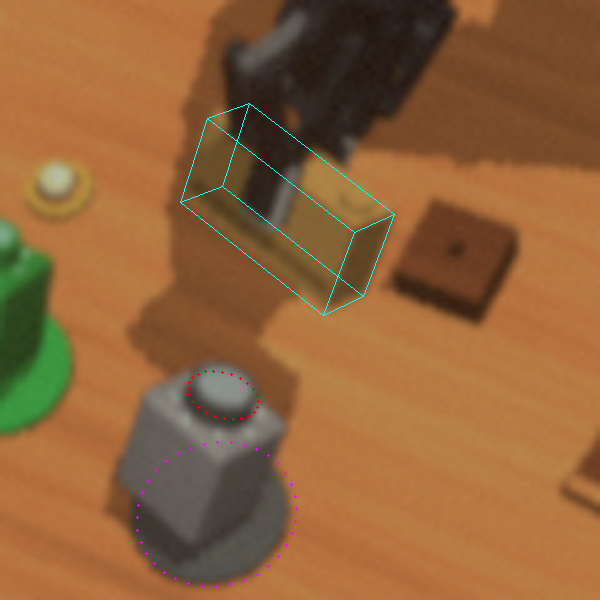

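View pics/o_d.png

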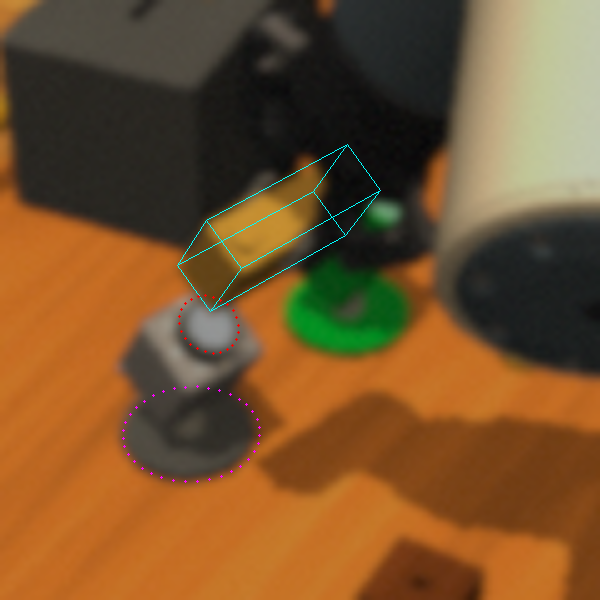

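```bash
python3 -m jog '[-1,0,0,0,0,0,0, -1,0,0,0,0,0,0, -1,0,0,0,0,0,0, -1,0,0,0,0,0,0]'
python3 - <<'E'
from fin import *
import json
m=np.array(json.load(open('m.json')))
s=env.sense();Rc=R.from_rotvec(s['tool_rot']);print(Rc.apply(m)+s['eef_pos']-FOC,np.degrees((Rc.inv()*RT).magnitude()),s['opening'],np.abs(s['dq']).max(),s['clock'])
env.close_job()
E
```

```text
clock: 15.6
eef_pos: [0.6185, -0.1158, 0.1614]
tool_rot: [0.341, 2.598, -0.092]
contact_force: [-0.2, 0.2, -4.4]
opening: 0.0268
[-0.0008 -0.0008 -0.0001] 0.03151798454015614 0.026778028403065878 0.0009467666251573874 15.6
the job is handed in; nothing more can be done
```

I handed the job in at 15.6 s of the 64 s, with the arm holding the marker still in front of the grey camera, underside to the lens and the pin still in it. The hand-in reports no verdict, so everything below is from my own checks.

**What I did:**
- I took the pin out of its block and put it into the bore of the marker in the gutter, then pressed it down until the wrist force read about 9 N. A close picture after release showed the head on the marker's top.
- I gripped the marker across its 28 mm at mid-length and lifted it. I saw no slip, and the pin stayed in.
- I turned it to the camera's 30° line of sight, which I measured to point 165° round from world +x.

**Last checks:**

| Check | Reading |
|---|---|
| Marker's middle to my estimate of the focus point | about 1 mm (limit 15 mm) |
| Tool orientation to my target | 0.03° |
| Finger opening | 26.8 mm, on the bar |
| Joint speeds | about 0.001 rad/s |

In the last pictures, the outlines I drew over the marker, lens and foot agreed to about 1–1.5 pixels, or 3–4 mm. I never touched the camera or its green look-alike. The bystanders looked unmoved in the pictures, but I did not measure them.

**What disagreed:**
- **Finger length:** the real finger tips lay about 35 mm short of the reported tool point. My first grasp closed above the pin without moving it, and I corrected the depth from the pictures.
- **Pin opening:** the gripper read 11–12 mm on the 14 mm pin head.
- **Focus point:** my lens and foot measurements put it about 4 mm apart, so I used a point between them.

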